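# Spin-dry the salad-bar peppers

### The arm

A 6-joint arm with a two-finger parallel gripper is mounted at the origin on the work surface. World frame = base frame: x ahead of the robot, y to its left, z up, the work surface at z = 0. Lengths are in mm, angles in rad, forces in N, time in s.
With the tool pointing down it reaches from about 275 to 875 mm from the base axis. Payload 12.5 kg.
Tool frame: the origin (TCP) lies between the finger pads; the fingertips stand r.tip_reach ahead of it and the grasp point (between the pads) lies 2 mm behind it (r.tip_reach is the distance from the TCP to the fingertips, in mm); z points along the fingers, y is the direction in which the jaws open and shut (so a half turn about z gives the same grasp; the last joint's range is limited). The gripper opens to 85 mm and grips with 20 to 120 N. Pads are 22 mm wide; open, the fingers measure 114 mm over their backs; the gripper's body (76 mm by 85 mm) begins 54 mm behind the grasp point. The pads swing forward as they close: fully open they stand 13 mm farther back than shut.
Start: joints at [-1.271, 0.351, 1.652, -0, 1.139, -0.085], TCP at [206.473, -509.758, 248.29] pointing down, gripper open.
Joint ranges: [-2.75, 2.75], [-0.79, 2.1], [0.01, 2.65], [-1.57, 4.71], [0.07, 3.14], [-2.87, 2.87]. Speed limits (rad/s): [2.22, 2.22, 2.79, 3.14, 3.14, 3.14].

### API

Orientations are given as a rotation vector (axis times angle).
In Python, from cell import telemetry, capture, r gives the robot as it stands. The module is installed in compiled form; this text tells all that it offers.
- The arm moves only by the tool arm_command, never from a script. Its argument "moves" is a list of rows, each an object of numbers: "dx", "dy", "dz": the shift along the world's x, y, z in cm; "rx", "ry", "rz": the turn, a rotation vector about the world's x, y, z in rad; "grip": the finger opening in cm, from 0 to 8.54. A call has 1 to 8 rows; each row shifts and turns the commanded pose from where the row before left it; what a row does not reach is not made up. A row lasts 1/10 s, in which the tool goes at most 50 mm and 8.59 degrees, less where a joint would pass 70% of its speed; a pose out of reach is approached as far as the arm can. A call is refused whole if a number of a shift passes 5 or a number of a turn 0.15, either way. A call with a gripper value outside its range is refused whole. The fingers move at their own pace and stop on an object; "squeeze" is the grip in N (left out, the last holds). Time passes only in rows, so rows that do not move let the fingers close. It gives the time, the measured TCP pose, the force and the opening at its end, in the units of the state.
- telemetry.get_state(): the state, without advancing time (a new reading comes with each control period).
- capture(name): name is "scene" or "top" or "wrist"; returns a dict with "frame" (400x640x3 uint8, red, green, blue), "z_map" (400x640 float32, mm along the optical axis (not along the pixel's ray), 0 where there is no reading), "intrinsics" (3x3 intrinsics, pixels), "position" and "orientation" of the camera in the world; the wrist camera has in their place "T_tool_cam" (4x4, takes a point from camera to tool coordinates, whose origin is the TCP and whose axes are the flange's). Camera axes: x right, y down, z forward; pixel columns grow to the right and rows downward; lengths in mm; the calibration is good to about 2 mm. A picture is of the moment at which its call begins: read the wrist's pose just before it.
- r.finish_job(): hands the job in, once; it reports no verdict.
The state is a dict: "time": time; "qpos": joint angles; "dq": joint speeds; "joint_efforts": joint torques, N m; "position": TCP position; "tool_rot": TCP orientation; "wrist_force": force on the tool from outside, world axes, zero at the start; "moment": the same for the moment, N m; "grip_width": opening from 0.0 (shut) to 1.0 (fully open).
Only numpy, scipy, OpenCV 4.12 (cv2) and the standard library are available. Lean on these libraries where they do the work, as an engineer would, in place of code of your own. Each camera call takes 0.05 s, during which the arm holds its last target. There are 200 camera calls.

### The job

Spin the rinsed peppers dry: move every pepper from the steel drain pan into the basket of the salad spinner, shut its lid, turn the closing ring all the way to its locked mark and crank at least four full turns. Then unlock the ring, open the lid fully, leave it open to air, and set all the peppers side by side in the black serving tray. Leave the glasses, dish, shaker, bottle and tongs where they are.

Things in the scene. Friction and masses are not known exactly. Their poses are not given: they have to be found in the camera images.
- spinner: Salad spinner, fixed: white round bowl, 224 mm diameter, 104 mm high. Origin on the bowl's vertical axis at table height, z up. Lid hinge on its +y side: axis parallel to its x, at y +130, z +112 mm of this frame; its post is 56 mm wide. On the -x -y diagonal, 172 mm from the axis, stands the round drive tower with the crank on top, 70 mm wide at the foot, 128 mm tall.
- basket_floor (a point): Centre of the green basket's floor, on the bowl's axis, 36 mm above the table; frame parallel to the spinner's. The basket's inner wall is about 95 mm from the axis and reaches up to z = 90 mm (bowl rim 104 mm). Basket and load turn with the crank, twice as fast; the load may slide out to the wall.
- lid (a joint): Hinge of the clear round lid (225 mm diameter, 7 mm thick; top face at z = 114 mm when shut). 0 = shut, grows as it opens, stop at 1.66 rad (just past upright; its rim then reaches z = 365 mm). It starts open. Stiff friction hinge: stays at any angle; about 5 N at the lid bar raises it, 1 to 3 N lowers it.
- lid_bar (a point): Middle of the lid's lifting bar: white round bar 12 mm thick, clear length 50 mm, parallel to the hinge, its axis 53 mm off the lid's top, near the edge opposite the hinge. From the hinge axis it is 224 mm along the lid and 55 mm square to it, on the lid's top side (lid shut: spinner frame x 0, y -94, z 167 mm). Frame turns with the lid.
- lock_ring (a joint): Grey closing ring round the lid's edge (242 mm outer diameter), carried by the lid, turning on the lid's axis. 0 = unlocked, ears at the orange marks on the lid; 0.6 rad = locked, ears at the green marks, at a hard stop. Grows clockwise seen from above the shut lid. Starts at 0 to 0.15. Friction about 2 N at an ear. It must be unlocked whenever the lid is moved.
- ear_near (a point): Grip point of one of the ring's two upright ears: radial grey fin with a red top line, 12 mm thick (tangentially), 38 mm out beyond the ring, 34 mm tall; the point is 143 mm from the ring's axis, 12 mm below the ear's top. At ring value 0, lid shut, it lies in direction 165 degrees of the spinner frame (mostly -x), z = 122 mm. Site x lies along the fin, y tangentially.
- ear_far (a point): The same point of the opposite ear; at ring value 0, lid shut, in direction -15 degrees of the spinner frame (mostly +x).
- crank (a joint): Angle of the grey crank on top of the drive tower beside the bowl; vertical axis, unlimited, grows clockwise seen from above, one turn = 6.283. Starts at 0, its arm pointing away from the bowl. Either direction dries. Light friction, about 2 N at the grip.
- crank_axis (a point): Fixed point on the crank's vertical axis, 146 mm above the table: centre of the circle that the grip runs on (radius 45 mm).
- grip_mid (a point): Middle of the crank's free-spinning black grip: upright cylinder, 21 mm diameter, 52 mm long, 45 mm from the crank's axis, always upright; the point is 24 mm below its top, at z = 174 mm. The crank arm lies directly below the grip.
- drain_pan: Stainless drain pan with dark holes, fixed, 240 (x) by 200 (y) by 30 mm, walls 4 mm, floor 4 mm. Origin under its centre. The peppers start in it. It and the serving tray may be swapped between the two places to the right of the spinner.
- serving_tray: Black serving tray, loose, 0.7 kg, 240 (x) by 170 (y) by 20 mm, walls 6 mm, floor 6 mm thick. Origin under its centre.
- pepper1: Red sweet pepper, loose, about 0.13 kg, a blocky upright body 50 by 50 by 58 mm tall with a short green stem on top. Origin at the middle of its underside, z up towards the stem. Absent in some starts.
- pepper2: Yellow sweet pepper, loose, about 0.13 kg, a blocky upright body 50 by 50 by 58 mm tall with a short green stem on top. Origin at the middle of its underside, z up towards the stem. Absent in some starts.
- pepper3: Orange sweet pepper, loose, about 0.13 kg, a blocky upright body 50 by 50 by 58 mm tall with a short green stem on top. Origin at the middle of its underside, z up towards the stem. Absent in some starts.
- pepper4: Green sweet pepper, loose, about 0.13 kg, a blocky upright body 50 by 50 by 58 mm tall with a short green stem on top. Origin at the middle of its underside, z up towards the stem. Absent in some starts.
- tumbler1: Clear drinking glass, 72 mm wide, 115 mm tall, standing; not to be disturbed. Origin at the foot.
- tumbler2: A second such glass; not to be disturbed.
- ramekin: Small white ceramic bowl, 72 mm wide, 35 mm tall; not to be disturbed. Origin at the foot.
- shaker: Steel shaker, 42 mm wide, 87 mm tall; not to be disturbed. Origin at the foot.
- dressing: Amber glass dressing bottle with a black cap, 54 mm wide, 150 mm tall; not to be disturbed. Origin at the foot.
- tongs: Steel serving tongs lying flat, 225 mm long; not to be disturbed. Origin at the middle.
Not all that is in view belongs to the job. Of the things like the pepper3, leave any that is purple; of the rest the larger one is meant. There is more than one size of the pepper2; the job needs the smallest.

How it is judged (in metres and radians):
On the way, in this order (a step that is already met when the one before it is completed fails the run):
1. every pepper is in the spinner's basket (horizontal distance between each of pepper1, pepper2, pepper3, pepper4 and basket_floor below 0.095 m and z of each of pepper1, pepper2, pepper3, pepper4 in the frame of spinner below 0.08 m), for 0.2 s.
2. the lid is shut (within 0.06 rad) and the ring turned to its locked mark (above 0.54 rad), the peppers inside (all of step 1 and value of joint lid below 0.06 rad and value of joint lock_ring above 0.54 rad), for 0.2 s.
3. the crank has been turned to at least 23 rad either way (four full turns are 25.1), the lid still shut and locked, the peppers inside (all of step 2 and (value of joint crank above 23 rad or value of joint crank below -23 rad)), for 0.1 s.
4. the ring is unlocked (below 0.15 rad) and the lid opened beyond 1.3 rad (value of joint lock_ring below 0.15 rad and value of joint lid above 1.3 rad), for 0.2 s.
At the end, for the whole second after the job is handed in: Every pepper lies still inside the serving tray (origin within the tray's rim outline and less than 62 mm above the table, not stacked), the tray flat on the table, and the lid is left open beyond 1.3 rad (x of pepper1 in the frame of serving_tray between -0.118 and 0.118 m and y of pepper1 in the frame of serving_tray between -0.084 and 0.084 m and height (world z) of each of pepper1, pepper2, pepper3, pepper4 below 0.062 m and linear speed of each of pepper1, pepper2, pepper3, pepper4 below 0.02 m/s and x of pepper2 in the frame of serving_tray between -0.118 and 0.118 m and y of pepper2 in the frame of serving_tray between -0.084 and 0.084 m and x of pepper3 in the frame of serving_tray between -0.118 and 0.118 m and y of pepper3 in the frame of serving_tray between -0.084 and 0.084 m and x of pepper4 in the frame of serving_tray between -0.118 and 0.118 m and y of pepper4 in the frame of serving_tray between -0.084 and 0.084 m and value of joint lid above 1.3 rad and angle between serving_tray's own z axis and vertical below 0.05 rad and height (world z) of serving_tray below 0.01 m); the robot touches nothing.
It fails at once if a glass, the small dish, the shaker, the bottle or the tongs is moved by more than 30 mm or knocked over (distance of any of tumbler1, tumbler2, ramekin, shaker, dressing, tongs from where it was at the start of the episode above 0.03 m or angle between any of tumbler1, tumbler2, ramekin, shaker, dressing's own z axis and vertical above 0.5 rad).
It fails at once if the lid is raised or moved open (above 0.2 rad) while the ring is turned to locked (above 0.4 rad) (value of joint lid above 0.2 rad and value of joint lock_ring above 0.4 rad).
It fails at once if the crank is turned (3 to 22 rad either way) with the ring unlocked (below 0.4 rad) (value of joint lock_ring below 0.4 rad and (value of joint crank between 3 and 22 rad or value of joint crank between -22 and -3 rad)).
It fails at once if a pepper falls off the table (height (world z) of any of pepper1, pepper2, pepper3, pepper4 below -0.05 m).
Of pepper1, pepper2, pepper3, pepper4 only 2 to 3 are there at a start; the rules pass over those that are not, and their reading is None.
At some moment in a run one of serving_tray, pepper1, pepper2, pepper3, pepper4 may be knocked a few centimetres aside while the robot is not near it.
Once in a run the grip may slacken for a moment while it holds something.
It also fails if it takes over 210 s, if anything falls off the work surface, if the arm or the gripper's body presses on something with over 40 N, if the wrist force passes 120 N, or if a joint passes its speed limit or range.

## Working session

There is one attempt and no reset: what is moved stays moved. The work goes in short steps, Python scripts to look and compute and a tool call to move; the robot and the scene stay as the last step left them, time stands still between calls to the robot, and variables do not carry over. Pictures are saved under pics/ and viewed, on a budget of 14 in all, crops included, one or two more only if the job needs it, and the job is handed in when it is done.

Besides the shell and the picture viewer there is one more tool, called as name(argument=value, ...), one argument or row to a line, values as JSON. arm_command: Moves the arm, as the interface text tells. Its arguments: {"type":"object","properties":{"moves":{"type":"array"},"squeeze":{"type":"number"}},"required":["moves"]}

```bash
mkdir -p pics
cat > h.py <<'E'
import numpy as np, cv2
from scipy.spatial.transform import Rotation as R
from cell import telemetry, capture, r
def cam(name):
    st=telemetry.get_state(); c=capture(name); K=np.array(c["intrinsics"])
    if "T_tool_cam" in c:
        T=np.eye(4); T[:3,:3]=R.from_rotvec(st["tool_rot"]).as_matrix(); T[:3,3]=st["position"]
        T=T@np.array(c["T_tool_cam"])
    else:
        o=np.array(c["orientation"],float); T=np.eye(4)
        T[:3,:3]=o if o.shape==(3,3) else R.from_rotvec(o).as_matrix(); T[:3,3]=c["position"]
    z=c["z_map"]; v,u=np.mgrid[:z.shape[0],:z.shape[1]]
    P=np.stack([(u-K[0,2])/K[0,0]*z,(v-K[1,2])/K[1,1]*z,z],-1)@T[:3,:3].T+T[:3,3]
    P[z<=0]=np.nan
    return c["frame"],P,K,T
def save(f,n): cv2.imwrite("pics/"+n,cv2.cvtColor(f,cv2.COLOR_RGB2BGR))
E
python3 - <<'E'
from h import *
s=telemetry.get_state(); print({k:np.round(v,3).tolist() for k,v in s.items()}, r.tip_reach)
for n in("scene","top"):
    f,P,K,T=cam(n); save(f,n+"0.png"); print(n,np.round(T,2).tolist(),np.round(K,1).tolist()); np.save(n+"P.npy",P)
E
```

```text
{'time': 0.0, 'qpos': [-1.271, 0.351, 1.652, 0.0, 1.139, -0.085], 'dq': [-0.001, -0.0, -0.001, -0.001, 0.001, -0.0], 'joint_efforts': [0.0, -50.61, -29.141, -0.0, 0.005, 0.0], 'position': [206.364, -509.456, 247.734], 'tool_rot': [-3.082, -0.6, 0.0], 'wrist_force': [0.518, 0.263, -0.28], 'moment': [-0.009, 0.01, -0.016], 'grip_width': 1.001} 17.0
scene [[-0.62, 0.59, -0.51, 1149.08], [0.78, 0.47, -0.4, 454.26], [0.0, -0.65, -0.76, 1114.39], [0.0, 0.0, 0.0, 1.0]] [[476.8, 0.0, 329.9], [0.0, 476.8, 205.1], [0.0, 0.0, 1.0]]
top [[0.01, -0.99, 0.12, 260.0], [-1.0, -0.01, -0.01, -60.12], [0.01, -0.12, -0.99, 1859.68], [0.0, 0.0, 0.0, 1.0]] [[516.9, 0.0, 315.4], [0.0, 516.9, 196.7], [0.0, 0.0, 1.0]]
```

View pics/top0.png

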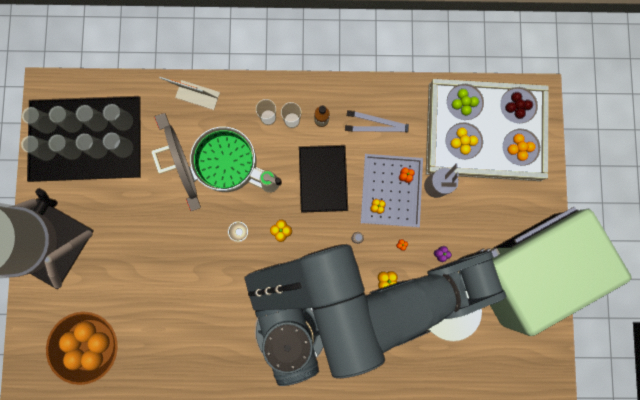

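View pics/scene0.png

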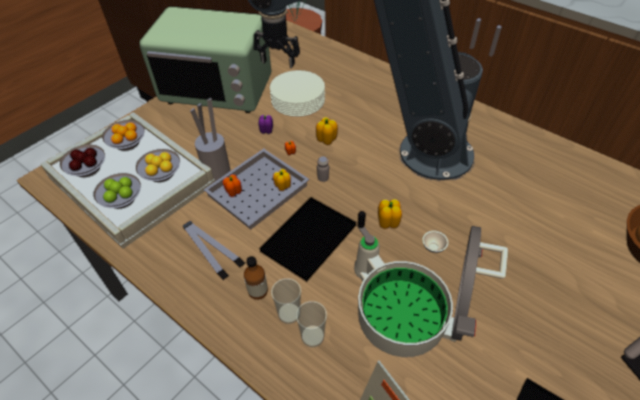

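Run:
```python
from h import *
print('--top'); f=cv2.cvtColor(cv2.imread("pics/top0.png"),cv2.COLOR_BGR2RGB);P=np.load("topP.npy")
for n,(u,v) in dict(pan_orange=(407,175),pan_yel=(378,206),small=(402,244),purple=(443,254),yelA=(281,230),yelB=(388,278),floor=(222,160),grip=(277,181),tower=(268,182),t1=(267,110),t2=(291,114),dress=(322,114),shaker=(357,238),ramekin=(238,232),crock=(444,180),tongsA=(408,127),tongsB=(347,128),tongsC=(347,112)).items(): print(n,np.round(P[v,u]),f[v,u])
hsv=cv2.cvtColor(f,cv2.COLOR_RGB2HSV)
def comp(m,lab):
    n,l,s,c=cv2.connectedComponentsWithStats(m.astype(np.uint8))
    for i in range(1,n):
        if s[i,4]>40:
            Q=P[l==i]; Q=Q[~np.isnan(Q[:,0])]; zt=np.percentile(Q[:,2],90) 
            T=Q[Q[:,2]>zt-12]
            print(lab,c[i].round(),s[i,4],'min',Q.min(0).round(),'max',Q.max(0).round(),'topc',T.mean(0).round(),np.median(hsv[l==i],0))
sat=(hsv[...,1]>190)&(hsv[...,2]>120)
comp(sat&(hsv[...,0]<35)&(np.nan_to_num(P[...,2])>15),'pep')
comp((f.max(2)<25)&(np.abs(np.nan_to_num(P[...,2])-6)<15),'black')
# bowl rim
g=(P[...,2]>95)&(P[...,2]<109); yy,xx=np.mgrid[:400,:640]; g&=(np.hypot(xx-222,yy-160)<45)
Q=P[g][:,:2]
for k in range(6):
    A=np.c_[2*Q,np.ones(len(Q))]; s=np.linalg.lstsq(A,(Q**2).sum(1),rcond=None)[0]; rad=np.sqrt(s[2]+s[:2]@s[:2]); e=np.abs(np.hypot(*(Q-s[:2]).T)-rad); Q=Q[e<max(6,2*np.median(e))]
print('rim',s[:2],rad,len(Q))
# pan
m=(P[...,2]>24)&(P[...,2]<36)&(xx>350)&(xx<428)&(yy>145)&(yy<235); Q=P[m]; print('pan',cv2.minAreaRect(Q[:,:2].astype(np.float32)))
m=(P[...,2]>12)&(P[...,2]<26)&(xx>292)&(xx<355)&(yy>135)&(yy<220); Q=P[m]; print('tray',cv2.minAreaRect(Q[:,:2].astype(np.float32)))
big=cv2.resize(f[90:260,130:450],None,fx=2.5,fy=2.5,interpolation=cv2.INTER_CUBIC); save(big,"top_crop.png")
# tower: points z>110 in region
m=(xx>255)&(xx<290)&(yy>165)&(yy<200)
for lo,hi in((110,140),(140,160),(170,215)):
    Q=P[m&(P[...,2]>lo)&(P[...,2]<hi)]; print(lo,Q.mean(0).round(1) if len(Q) else None,len(Q))
print('--scene');f=cv2.cvtColor(cv2.imread("pics/scene0.png"),cv2.COLOR_BGR2RGB);P=np.load("sceneP.npy");hsv=cv2.cvtColor(f,cv2.COLOR_RGB2HSV)
sat=(hsv[...,1]>190)&(hsv[...,2]>120)
comp(sat&(hsv[...,0]<35)&(np.nan_to_num(P[...,2])>10),'pep')
```

```text
--top
pan_orange [ 552. -403.   56.] [158  69   0]
pan_yel [ 441. -298.   64.] [112 114   0]
small [ 309. -385.   42.] [146  96   0]
purple [ 276. -526.   51.] [67 74 55]
yelA [353.  38.  90.] [111 149  23]
yelB [ 192. -329.   77.] [204 151   0]
floor [604. 255.  36.] [ 53 195  80]
grip [506.  47. 200.] [52 49 44]
tower [513.  82. 126.] [ 59 197  81]
t1 [798. 101.   6.] [159 145 127]
t2 [782.  12.  11.] [187 176 162]
dress [753. -99. 118.] [77 46 15]
shaker [ 327. -222.   95.] [143 143 161]
ramekin [349. 197.   1.] [221 226 234]
crock [ 526. -517.  121.] [145 146 162]
tongsA [ 735. -416.   21.] [120 101  80]
tongsB [ 732. -194.   10.] [48 42 40]
tongsC [ 790. -193.   17.] [70 60 46]
pep [464. 141.] 361 min [ 623. -636.   90.] max [ 711. -549.  135.] topc [ 666. -591.  118.] [ 24. 255. 218.]
pep [521. 147.] 379 min [ 602. -835.   91.] max [ 692. -746.  131.] topc [ 646. -790.  117.] [ 18. 255. 218.]
pep [406. 175.] 146 min [ 531. -424.   42.] max [ 578. -378.   75.] topc [ 554. -402.   61.] [ 12. 255. 209.]
pep [378. 206.] 152 min [ 420. -321.   35.] max [ 466. -275.   77.] topc [ 443
[... 1379 characters left out ...]
.   91.] topc [ 185. -326.   77.] [ 21. 255. 174.]
pep [123. 132.] 341 min [ 601. -831.   94.] max [ 690. -745.  133.] topc [ 647. -786.  116.] [ 18. 243. 185.]
pep [290. 146.] 73 min [ 287. -406.   30.] max [ 323. -367.   46.] topc [ 307. -384.   40.] [ 11. 253. 168.]
pep [158. 163.] 365 min [ 624. -630.   98.] max [ 710. -546.  130.] topc [ 667. -586.  116.] [ 23. 213. 185.]
pep [282. 177.] 162 min [ 384. -346.   14.] max [ 466. -273.   75.] topc [ 444. -295.   60.] [ 21. 255. 172.]
pep [231. 182.] 167 min [ 530. -423.   45.] max [ 578. -378.   73.] topc [ 556. -399.   60.] [ 11. 255. 173.]
pep [390. 210.] 367 min [317.   7.  51.] max [386.  79.  89.] topc [356.  43.  77.] [ 21. 255. 177.]
```

View pics/top_crop.png

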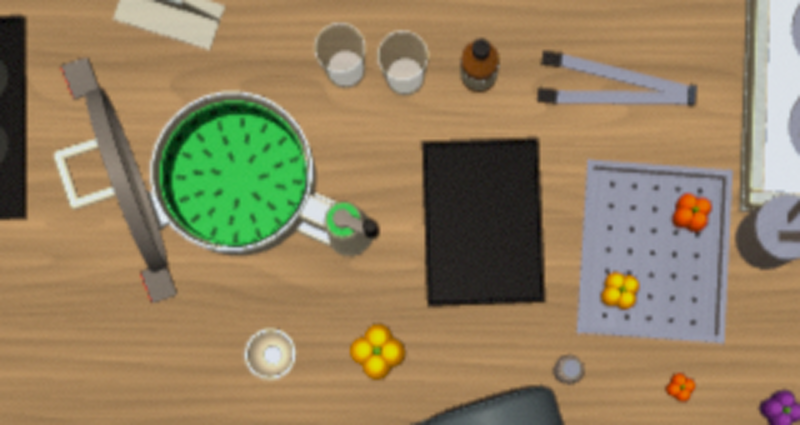

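arm_command(
  moves=[
    {"dx": 3.2, "dy": 2.2, "dz": 0.6},
    {"dx": 3.2, "dy": 2.2, "dz": 0.6},
    {"dx": 3.2, "dy": 2.2, "dz": 0.6},
    {"dx": 3.2, "dy": 2.2, "dz": 0.6},
    {"dx": 3.2, "dy": 2.2, "dz": 0.6},
    {"dx": 3.2, "dy": 2.2, "dz": 0.6},
    {"dx": 3.2, "dy": 2.2, "dz": 0.6},
    {"dx": 0, "dy": 0, "dz": 0},
  ],
)

```text
invalid input
```

```bash
cat >> h.py <<'E'
def st():
    s=telemetry.get_state(); M=R.from_rotvec(s["tool_rot"]).as_matrix()
    print('t',round(s["time"],2),'pos',np.round(s["position"],1),'tooly deg',round(np.degrees(np.arctan2(M[1,1],M[0,1])),1),'z',M[:,2].round(3),'F',np.round(s["wrist_force"],1),'grip',round(s["grip_width"]*85.4,1),'q',np.round(s["qpos"],2))
def peps(f,P,zmin=15,hmax=35,show=True):
    hsv=cv2.cvtColor(f,cv2.COLOR_RGB2HSV); out=[]
    m=(hsv[...,1]>170)&(hsv[...,2]>90)&(hsv[...,0]<32)&(np.nan_to_num(P[...,2])>zmin)
    n,l,s,c=cv2.connectedComponentsWithStats(m.astype(np.uint8))
    for i in range(1,n):
        if s[i,4]>250:
            Q=P[l==i]; Q=Q[~np.isnan(Q[:,0])]; zt=np.percentile(Q[:,2],95); T=Q[Q[:,2]>zt-25][:,:2]
            (cx,cy),(w,h),a=cv2.minAreaRect(T.astype(np.float32))
            print('pix',c[i].round(),s[i,4],'hue',np.median(hsv[l==i][:,0]),'ctr',round(cx),round(cy),'wh',round(w),round(h),'ang',round(a,1),'ztop',round(zt))
E
python3 - <<'E'
from h import *
st(); f,P,K,T=cam("wrist"); save(f,"w1.png"); peps(f,P); print(T.round(2).tolist())
E
```

```text
t 0.1 pos [ 206.4 -509.5  247.8] tooly deg -68.0 z [-0.     0.001 -1.   ] F [-0.6 -0.3  0.1] grip 85.5 q [-1.27  0.35  1.65  0.    1.14 -0.08]
pix [246.  44.] 944 hue 9.0 ctr 304 -391 wh 32 33 ang 61.3 ztop 43
pix [153. 138.] 3121 hue 19.0 ctr 180 -337 wh 62 61 ang 3.7 ztop 79
[[0.38, -0.88, -0.3, 283.18], [-0.93, -0.36, -0.12, -479.63], [-0.0, 0.32, -0.95, 374.02], [0.0, 0.0, 0.0, 1.0]]
```

View pics/w1.png

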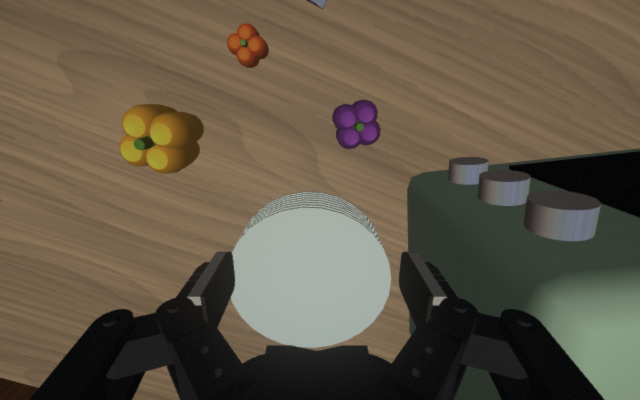

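arm_command(
  moves=[
    {"dx": 3.2, "dy": 2.2, "dz": 0.6, "rx": 0, "ry": 0, "rz": 0, "grip": 8.5},
    {"dx": 3.2, "dy": 2.2, "dz": 0.6, "rx": 0, "ry": 0, "rz": 0, "grip": 8.5},
  ],
  squeeze=40,
)

```text
time: 0.35
position: [270.7, -465.3, 260.0]
tool_rot: [-3.083, -0.597, 0.0]
wrist_force: [0.7, -0.3, 0.0]
grip_width: 0.997
```

arm_command(
  moves=[
    {"dx": 3.2, "dy": 2.2, "dz": 0.6},
    {"dx": 3.2, "dy": 2.2, "dz": 0.6},
    {"dx": 3.2, "dy": 2.2, "dz": 0.6},
    {"dx": 3.2, "dy": 2.2, "dz": 0.6},
    {"dx": 3.2, "dy": 2.2, "dz": 0.6},
  ],
  squeeze=40,
)

```text
invalid input
```

Run:
```python
from h import *
st(); f,P,K,T=cam("wrist"); save(f,"w2.png"); peps(f,P)
```

```text
t 0.35 pos [ 270.7 -465.3  260. ] tooly deg -68.1 z [-0.     0.001 -1.   ] F [ 0.7 -0.3  0. ] grip 85.1 q [-1.13  0.32  1.67  0.    1.16  0.06]
pix [268. 118.] 722 hue 9.0 ctr 305 -391 wh 33 33 ang 59.7 ztop 43
pix [184. 202.] 2432 hue 19.0 ctr 181 -336 wh 62 61 ang 4.4 ztop 79
```

View pics/w2.png

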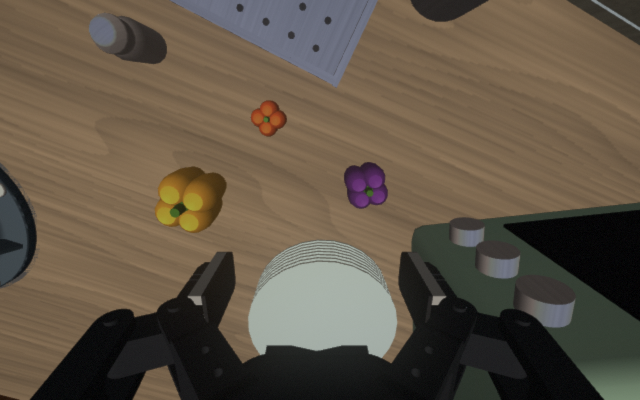

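arm_command(
  moves=[
    {"dx": 3.2, "dy": 2.2, "dz": 0.6, "rx": 0, "ry": 0, "rz": 0, "grip": 8.5},
    {"dx": 3.2, "dy": 2.2, "dz": 0.6, "rx": 0, "ry": 0, "rz": 0, "grip": 8.5},
    {"dx": 3.2, "dy": 2.2, "dz": 0.6, "rx": 0, "ry": 0, "rz": 0, "grip": 8.5},
    {"dx": 3.2, "dy": 2.2, "dz": 0.6, "rx": 0, "ry": 0, "rz": 0, "grip": 8.5},
    {"dx": 3.2, "dy": 2.2, "dz": 0.6, "rx": 0, "ry": 0, "rz": 0, "grip": 8.5},
  ],
)

```text
time: 0.9
position: [431.6, -354.6, 290.5]
tool_rot: [-3.083, -0.601, 0.0]
wrist_force: [-0.2, -0.8, 0.4]
grip_width: 0.995
```

Run:
```python
from h import *
st(); f,P,K,T=cam("wrist"); save(f,"w3.png"); peps(f,P)
```

```text
t 0.9 pos [ 431.6 -354.6  290.5] tooly deg -67.9 z [-0.  0. -1.] F [-0.2 -0.8  0.4] grip 84.9 q [-0.77  0.33  1.58 -0.    1.24  0.41]
pix [615.  58.] 2314 hue 21.0 ctr 651 -576 wh 87 45 ang 30.6 ztop 117
pix [394.  88.] 1456 hue 8.0 ctr 552 -405 wh 46 45 ang 72.8 ztop 63
pix [277. 141.] 465 hue 18.0 ctr 441 -303 wh 42 43 ang 77.4 ztop 63
pix [306. 248.] 463 hue 8.0 ctr 306 -390 wh 32 33 ang 58.9 ztop 43
pix [242. 314.] 1416 hue 18.0 ctr 279 -343 wh 57 251 ang 87.6 ztop 79
```

arm_command(
  moves=[
    {"dx": 0.2, "dy": 1.1, "dz": -2, "rx": 0, "ry": 0, "rz": -0.12, "grip": 8.5},
    {"dx": 0.2, "dy": 1.1, "dz": -2, "rx": 0, "ry": 0, "rz": -0.12, "grip": 8.5},
    {"dx": 0.2, "dy": 1.1, "dz": -2, "rx": 0, "ry": 0, "rz": -0.12, "grip": 8.5},
    {"dx": 0.2, "dy": 1.1, "dz": -2, "rx": 0, "ry": 0, "rz": -0.12, "grip": 8.5},
    {"dx": 0.2, "dy": 1.0, "dz": -2, "rx": 0, "ry": 0, "rz": -0.12, "grip": 8.5},
  ],
)

```text
time: 1.45
position: [440.4, -301.2, 189.4]
tool_rot: [-3.122, 0.345, 0.0]
wrist_force: [0.4, -1.1, -0.6]
grip_width: 0.998
```

Run:
```python
from h import *
st(); f,P,K,T=cam("wrist"); save(f,"w4.png"); peps(f,P)
```

```text
t 1.45 pos [ 440.4 -301.2  189.4] tooly deg -102.6 z [-0.  0. -1.] F [ 0.4 -1.1 -0.6] grip 85.2 q [-0.69  0.39  1.75  0.    1.    1.1 ]
pix [410.  33.] 3591 hue 8.0 ctr 552 -405 wh 46 46 ang 74.4 ztop 63
pix [313. 186.] 695 hue 18.0 ctr 441 -303 wh 42 42 ang 76.7 ztop 63
pix [ 34. 330.] 3375 hue 18.0 ctr 352 33 wh 63 61 ang 43.2 ztop 79
pix [387. 351.] 313 hue 18.0 ctr 209 -338 wh 8 38 ang 5.6 ztop 48
```

View pics/w4.png

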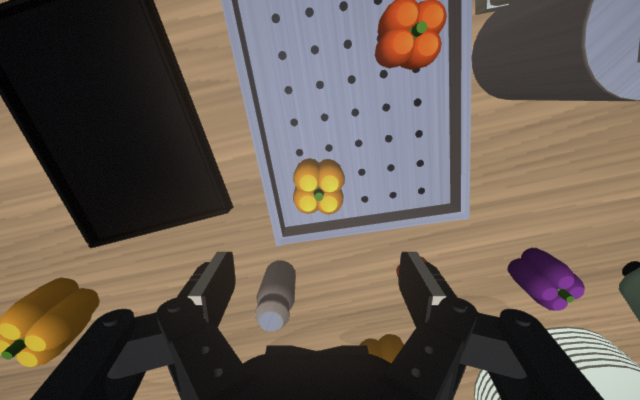

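Run:
```python
from h import *
s=telemetry.get_state(); f,P,K,T=cam("wrist"); M=R.from_rotvec(s["tool_rot"]).as_matrix()
for nm,c in (("yel",[441,-302]),("org",[552,-404])):
    L=(P-np.array([*c,0]))@M   # tool axes
    w=(P[...,2]>26)&(P[...,2]<33)
    for ax,o in((1,0),(0,1)):
        m=w&(abs(L[...,o])<14)&(abs(L[...,ax])<110); v=L[...,ax][m]
        print(nm,'axis',"xy"[ax],np.histogram(v,bins=np.arange(-110,111,5),)[0].tolist())
m=(P[...,2]>22)&(P[...,2]<34)&(f.min(2)>100)
Q=P[m][:,:2]; Q=Q[(Q[:,0]>360)&(Q[:,0]<640)&(Q[:,1]<-220)&(Q[:,1]>-490)]; print(cv2.minAreaRect(Q.astype(np.float32)),len(Q))
```

```text
yel axis y [0, 0, 0, 0, 0, 0, 0, 0, 0, 0, 31, 127, 108, 4, 0, 0, 0, 1, 0, 0, 0, 0, 0, 0, 0, 0, 0, 0, 0, 0, 0, 0, 0, 0, 0, 0, 0, 0, 0, 0, 0, 0, 0, 0]
yel axis x [0, 0, 0, 0, 0, 0, 0, 0, 13, 96, 119, 21, 0, 0, 0, 0, 0, 0, 0, 0, 0, 0, 0, 0, 0, 3, 32, 0, 0, 0, 0, 0, 0, 0, 0, 0, 0, 0, 0, 0, 0, 0, 0, 0]
org axis y [0, 0, 0, 0, 0, 0, 0, 0, 0, 0, 0, 0, 0, 0, 0, 0, 0, 39, 14, 0, 0, 0, 0, 0, 0, 0, 0, 0, 0, 0, 0, 12, 212, 201, 44, 0, 0, 143, 7, 0, 0, 0, 0, 0]
org axis x [0, 0, 0, 0, 0, 0, 0, 0, 0, 0, 0, 0, 0, 0, 0, 0, 0, 26, 0, 0, 0, 0, 0, 0, 0, 0, 0, 0, 0, 0, 0, 0, 0, 0, 0, 0, 0, 0, 0, 0, 0, 0, 0, 0]
((488.4320983886719, -363.95050048828125), (228.81185913085938, 232.7457275390625), 86.04304504394531) 6054
```

arm_command(
  moves=[
    {"dx": 0.1, "dy": -0.1, "dz": -2.5, "rx": 0, "ry": 0, "rz": 0, "grip": 6.3},
    {"dx": 0, "dy": 0, "dz": -2.5, "rx": 0, "ry": 0, "rz": 0, "grip": 6.3},
    {"dx": 0, "dy": 0, "dz": -3, "rx": 0, "ry": 0, "rz": 0, "grip": 6.3},
    {"dx": 0, "dy": 0, "dz": -3, "rx": 0, "ry": 0, "rz": 0, "grip": 6.3},
    {"dx": 0, "dy": 0, "dz": -2, "rx": 0, "ry": 0, "rz": 0, "grip": 6.3},
    {"dx": 0, "dy": 0, "dz": -1.7, "rx": 0, "ry": 0, "rz": 0, "grip": 6.3},
    {"dx": 0, "dy": 0, "dz": 0, "rx": 0, "ry": 0, "rz": 0, "grip": 4.0},
    {"dx": 0, "dy": 0, "dz": 0, "rx": 0, "ry": 0, "rz": 0, "grip": 3.5},
  ],
  squeeze=40,
)

```text
time: 2.35
position: [441.8, -303.4, 44.1]
tool_rot: [3.123, -0.334, 0.001]
wrist_force: [0.8, -0.0, -0.8]
grip_width: 0.586
```

arm_command(
  moves=[
    {"dx": 0, "dy": 0, "dz": 0, "rx": 0, "ry": 0, "rz": 0, "grip": 3.5},
    {"dx": 0, "dy": 0, "dz": 0, "rx": 0, "ry": 0, "rz": 0, "grip": 3.5},
    {"dx": 0, "dy": 0, "dz": 2, "rx": 0, "ry": 0, "rz": 0, "grip": 3.5},
    {"dx": 0, "dy": 0, "dz": 3, "rx": 0, "ry": 0, "rz": 0, "grip": 3.5},
  ],
)

```text
time: 2.75
position: [440.9, -302.3, 93.4]
tool_rot: [-3.122, 0.336, 0.003]
wrist_force: [0.9, 0.2, -1.7]
grip_width: 0.585
```

arm_command(
  moves=[
    {"dx": 0, "dy": 0, "dz": 4.5, "rx": 0, "ry": 0, "rz": 0, "grip": 3.5},
    {"dx": 0, "dy": 0, "dz": 4.5, "rx": 0, "ry": 0, "rz": 0, "grip": 3.5},
    {"dx": 1.6, "dy": 4.4, "dz": 1.4, "rx": 0, "ry": 0, "rz": 0.1, "grip": 3.5},
    {"dx": 1.6, "dy": 4.4, "dz": 1.4, "rx": 0, "ry": 0, "rz": 0.1, "grip": 3.5},
    {"dx": 1.6, "dy": 4.4, "dz": 1.4, "rx": 0, "ry": 0, "rz": 0.1, "grip": 3.5},
    {"dx": 1.6, "dy": 4.4, "dz": 1.4, "rx": 0, "ry": 0, "rz": 0.1, "grip": 3.5},
    {"dx": 1.6, "dy": 4.4, "dz": 1.4, "rx": 0, "ry": 0, "rz": 0.1, "grip": 3.5},
    {"dx": 1.6, "dy": 4.4, "dz": 1.4, "rx": 0, "ry": 0, "rz": 0.08, "grip": 3.5},
  ],
)

```text
time: 3.55
position: [537.7, -36.8, 268.7]
tool_rot: [3.088, 0.577, 0.002]
wrist_force: [1.2, -1.1, -1.1]
grip_width: 0.585
```

arm_command(
  moves=[
    {"dx": 1.6, "dy": 4.6, "dz": 0, "rx": 0, "ry": 0, "rz": 0, "grip": 3.5},
    {"dx": 1.6, "dy": 4.6, "dz": 0, "rx": 0, "ry": 0, "rz": 0, "grip": 3.5},
    {"dx": 1.6, "dy": 4.6, "dz": 0, "rx": 0, "ry": 0, "rz": 0, "grip": 3.5},
    {"dx": 1.6, "dy": 4.6, "dz": 0, "rx": 0, "ry": 0, "rz": 0, "grip": 3.5},
    {"dx": 1.6, "dy": 4.6, "dz": 0, "rx": 0, "ry": 0, "rz": 0, "grip": 3.5},
    {"dx": 1.6, "dy": 4.6, "dz": 0, "rx": 0, "ry": 0, "rz": 0, "grip": 3.5},
    {"dx": 0.5, "dy": 2.0, "dz": 0, "rx": 0, "ry": 0, "rz": 0, "grip": 3.5},
  ],
)

```text
time: 4.25
position: [638.7, 261.0, 267.5]
tool_rot: [-3.088, -0.574, -0.001]
wrist_force: [0.0, 0.4, -1.5]
grip_width: 0.582
```

```bash
cat >> h.py <<'E'
def circ(Q,it=8,tol=5):
    for k in range(it):
        A=np.c_[2*Q,np.ones(len(Q))]; s=np.linalg.lstsq(A,(Q**2).sum(1),rcond=None)[0]; rad=np.sqrt(s[2]+s[:2]@s[:2]); e=np.abs(np.hypot(*(Q-s[:2]).T)-rad); Q=Q[e<max(tol,2*np.median(e))]
    return s[:2].round(1),rad.round(1),len(Q)
E
python3 - <<'E'
from h import *
st(); f,P,K,T=cam("wrist"); save(f,"w5.png"); peps(f,P)
d=np.hypot(P[...,0]-599,P[...,1]-242)
for lo,hi in((99,108),): print('rim',circ(P[(P[...,2]>lo)&(P[...,2]<hi)&(d<125)&(d>90)][:,:2]))
E
```

```text
t 4.25 pos [638.7 261.  267.5] tooly deg -68.9 z [ 0.001  0.001 -1.   ] F [ 0.   0.4 -1.5] grip 49.7 q [0.32 0.6  1.22 0.   1.32 1.52]
pix [316. 271.] 9591 hue 19.0 ctr 641 261 wh 43 49 ang 19.4 ztop 288
rim (array([595.5, 240.6]), np.float64(108.7), 1990)
```

View pics/w5.png

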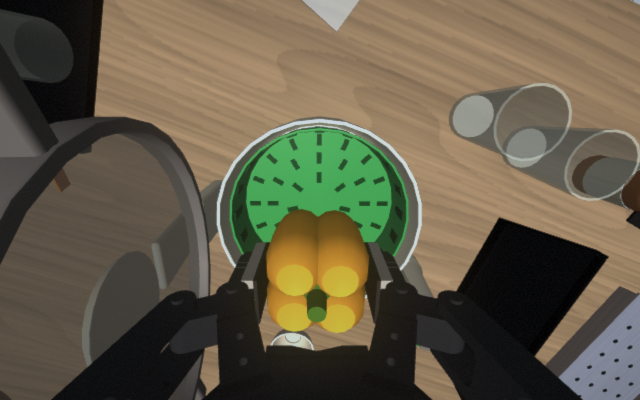

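arm_command(
  moves=[
    {"dx": -0.1, "dy": -0.2, "dz": -4, "rx": 0, "ry": 0, "rz": 0, "grip": 3.5},
    {"dx": -0.1, "dy": -0.2, "dz": -4, "rx": 0, "ry": 0, "rz": 0, "grip": 3.5},
    {"dx": -0.1, "dy": -0.1, "dz": -4, "rx": 0, "ry": 0, "rz": 0, "grip": 3.5},
    {"dx": 0, "dy": 0, "dz": -3, "rx": 0, "ry": 0, "rz": 0, "grip": 3.5},
    {"dx": 0, "dy": 0, "dz": -2, "rx": 0, "ry": 0, "rz": 0, "grip": 3.5},
    {"dx": 0, "dy": 0, "dz": -1.2, "rx": 0, "ry": 0, "rz": 0, "grip": 3.5},
    {"dx": 0, "dy": 0, "dz": -0.7, "rx": 0, "ry": 0, "rz": 0, "grip": 3.5},
  ],
)

```text
time: 5.0
position: [635.4, 252.1, 78.0]
tool_rot: [3.089, 0.57, -0.0]
wrist_force: [0.2, 0.8, -0.7]
grip_width: 0.583
```

arm_command(
  moves=[
    {"dx": 0, "dy": 0, "dz": -0.1, "rx": 0, "ry": 0, "rz": 0, "grip": 6.8},
    {"dx": 0, "dy": 0, "dz": 0, "rx": 0, "ry": 0, "rz": 0, "grip": 6.8},
    {"dx": 0, "dy": 0, "dz": 0, "rx": 0, "ry": 0, "rz": 0, "grip": 6.8},
    {"dx": 0, "dy": 0, "dz": 4, "rx": 0, "ry": 0, "rz": 0, "grip": 6.8},
    {"dx": 0, "dy": 0, "dz": 4.5, "rx": 0, "ry": 0, "rz": 0, "grip": 6.8},
    {"dx": 0, "dy": 0, "dz": 4.5, "rx": 0, "ry": 0, "rz": 0, "grip": 6.8},
    {"dx": 0, "dy": 0, "dz": 4.5, "rx": 0, "ry": 0, "rz": 0, "grip": 6.8},
  ],
)

```text
time: 5.7
position: [635.4, 252.2, 255.3]
tool_rot: [-3.089, -0.57, -0.002]
wrist_force: [0.0, -0.3, -0.2]
grip_width: 0.8
```

Run:
```python
from h import *
st(); f,P,K,T=cam("wrist"); save(f,"w6.png"); peps(f,P)
d=np.hypot(P[...,0]-599,P[...,1]-242)
for lo,hi in((99,108),): print('rim',circ(P[(P[...,2]>lo)&(P[...,2]<hi)&(d<125)&(d>90)][:,:2]))
m=np.abs(P[...,2]-36)<4; print('floor',circ(P[m&(d<100)&(d>85)][:,:2]), np.nanmean(P[m&(d<100)],0))
f,P,K,T=cam("top"); peps(f,P)
```

```text
t 5.7 pos [635.4 252.2 255.3] tooly deg -69.1 z [ 0.001  0.    -1.   ] F [ 0.  -0.3 -0.2] grip 68.3 q [ 0.31  0.59  1.26 -0.    1.29  1.52]
pix [316. 178.] 1595 hue 20.0 ctr 636 251 wh 46 46 ang 18.0 ztop 95
rim (array([595.3, 240.5]), np.float64(108.8), 2883)
floor (array([595.5, 240.7]), np.float64(91.0), 2719) [595.5072182  241.39783271  36.82597979]
pix [464. 141.] 382 hue 24.0 ctr 666 -590 wh 79 75 ang 49.9 ztop 125
pix [521. 147.] 390 hue 18.0 ctr 645 -787 wh 79 79 ang 51.6 ztop 124
pix [281. 230.] 316 hue 21.0 ctr 354 41 wh 65 64 ang 41.2 ztop 84
pix [387. 281.] 337 hue 21.0 ctr 183 -331 wh 65 63 ang 3.0 ztop 83
pix [ 84. 347.] 602 hue 14.0 ctr -46 703 wh 235 238 ang 9.1 ztop 77
pix [ 83. 347.] 1713 hue 16.0 ctr -46 698 wh 156 157 ang 42.9 ztop 87
```

arm_command(
  moves=[
    {"dx": -0.6, "dy": -4.7, "dz": 0, "rx": 0, "ry": 0, "rz": 0, "grip": 6.8},
    {"dx": -0.6, "dy": -4.7, "dz": 0, "rx": 0, "ry": 0, "rz": 0, "grip": 6.8},
    {"dx": -0.6, "dy": -4.7, "dz": 0, "rx": 0, "ry": 0, "rz": 0, "grip": 6.8},
    {"dx": -0.6, "dy": -4.7, "dz": 0, "rx": 0, "ry": 0, "rz": 0, "grip": 6.8},
    {"dx": -0.6, "dy": -4.7, "dz": 0, "rx": 0, "ry": 0, "rz": 0, "grip": 6.8},
    {"dx": -0.6, "dy": -4.7, "dz": 0, "rx": 0, "ry": 0, "rz": 0, "grip": 6.8},
    {"dx": -0.6, "dy": -4.7, "dz": 0, "rx": 0, "ry": 0, "rz": 0, "grip": 6.8},
    {"dx": -0.6, "dy": -4.7, "dz": 0, "rx": 0, "ry": 0, "rz": -0.1, "grip": 6.8},
  ],
)

```text
time: 6.6
position: [587.0, -125.6, 252.9]
tool_rot: [3.114, 0.414, 0.002]
wrist_force: [1.0, -0.0, 0.6]
grip_width: 0.799
```

arm_command(
  moves=[
    {"dx": -0.6, "dy": -4.7, "dz": -0.5, "rx": 0, "ry": 0, "rz": -0.1, "grip": 6.8},
    {"dx": -0.6, "dy": -4.7, "dz": -0.5, "rx": 0, "ry": 0, "rz": -0.1, "grip": 6.8},
    {"dx": -0.6, "dy": -4.7, "dz": -1, "rx": 0, "ry": 0, "rz": -0.1, "grip": 6.8},
    {"dx": -0.6, "dy": -4.7, "dz": -1, "rx": 0, "ry": 0, "rz": -0.1, "grip": 6.3},
    {"dx": -0.6, "dy": -4.7, "dz": -1, "rx": 0, "ry": 0, "rz": -0.1, "grip": 6.3},
    {"dx": -0.6, "dy": -4.6, "dz": -2, "rx": 0, "ry": 0, "rz": -0.05, "grip": 6.3},
    {"dx": 0, "dy": 0, "dz": -1, "rx": 0, "ry": 0, "rz": 0, "grip": 6.3},
  ],
)

```text
time: 7.3
position: [549.6, -409.0, 180.9]
tool_rot: [3.107, -0.456, -0.001]
wrist_force: [-0.1, 0.3, 1.0]
grip_width: 0.734
```

Run:
```python
from h import *
st(); f,P,K,T=cam("wrist"); save(f,"w7.png"); peps(f,P)
```

```text
t 7.3 pos [ 549.6 -409.   180.9] tooly deg -106.7 z [-0.    -0.001 -1.   ] F [-0.1  0.3  1. ] grip 62.6 q [-0.71  0.66  1.33 -0.    1.15  1.16]
pix [515.   6.] 589 hue 21.0 ctr 644 -564 wh 29 8 ang 69.3 ztop 112
pix [570.  18.] 1435 hue 21.0 ctr 628 -594 wh 32 18 ang 64.8 ztop 115
pix [312. 188.] 1939 hue 8.0 ctr 554 -407 wh 45 44 ang 73.5 ztop 63
```

arm_command(
  moves=[
    {"dx": 0.4, "dy": 0.2, "dz": -3, "rx": 0, "ry": 0, "rz": 0, "grip": 6.3},
    {"dx": 0, "dy": 0, "dz": -3, "rx": 0, "ry": 0, "rz": 0, "grip": 6.3},
    {"dx": 0, "dy": 0, "dz": -3, "rx": 0, "ry": 0, "rz": 0, "grip": 6.3},
    {"dx": 0, "dy": 0, "dz": -3, "rx": 0, "ry": 0, "rz": 0, "grip": 6.3},
    {"dx": 0, "dy": 0, "dz": -1.8, "rx": 0, "ry": 0, "rz": 0, "grip": 6.3},
    {"dx": 0, "dy": 0, "dz": 0, "rx": 0, "ry": 0, "rz": 0, "grip": 3.5},
    {"dx": 0, "dy": 0, "dz": 0, "rx": 0, "ry": 0, "rz": 0, "grip": 3.5},
    {"dx": 0, "dy": 0, "dz": 0, "rx": 0, "ry": 0, "rz": 0, "grip": 3.5},
  ],
)

```text
time: 8.15
position: [556.4, -402.7, 46.4]
tool_rot: [3.109, -0.446, 0.004]
wrist_force: [-0.3, 0.1, -1.4]
grip_width: 0.581
```

arm_command(
  moves=[
    {"dx": 0, "dy": 0, "dz": 0, "rx": 0, "ry": 0, "rz": 0, "grip": 3.5},
    {"dx": 0, "dy": 0, "dz": 3, "rx": 0, "ry": 0, "rz": 0, "grip": 3.5},
    {"dx": 0, "dy": 0, "dz": 4.5, "rx": 0, "ry": 0, "rz": 0, "grip": 3.5},
    {"dx": 0, "dy": 0, "dz": 4.5, "rx": 0, "ry": 0, "rz": 0, "grip": 3.5},
    {"dx": 0, "dy": 3, "dz": 3.5, "rx": 0, "ry": 0, "rz": 0, "grip": 3.5},
    {"dx": 0, "dy": 3, "dz": 3.5, "rx": 0, "ry": 0, "rz": 0, "grip": 3.5},
    {"dx": 0, "dy": 3, "dz": 3.5, "rx": 0, "ry": 0, "rz": 0, "grip": 3.5},
  ],
)

```text
time: 8.85
position: [555.2, -311.2, 271.9]
tool_rot: [3.109, -0.447, 0.002]
wrist_force: [1.2, -0.5, -1.6]
grip_width: 0.573
```

arm_command(
  moves=[
    {"dx": 0.5, "dy": 4.5, "dz": 0, "rx": 0, "ry": 0, "rz": 0.08, "grip": 3.5},
    {"dx": 0.5, "dy": 4.5, "dz": 0, "rx": 0, "ry": 0, "rz": 0.08, "grip": 3.5},
    {"dx": 0.5, "dy": 4.5, "dz": 0, "rx": 0, "ry": 0, "rz": 0.08, "grip": 3.5},
    {"dx": 0.5, "dy": 4.5, "dz": 0, "rx": 0, "ry": 0, "rz": 0.08, "grip": 3.5},
    {"dx": 0.5, "dy": 4.5, "dz": 0, "rx": 0, "ry": 0, "rz": 0.08, "grip": 3.5},
    {"dx": 0.5, "dy": 4.5, "dz": 0, "rx": 0, "ry": 0, "rz": 0.08, "grip": 3.5},
    {"dx": 0, "dy": 4.5, "dz": 0, "rx": 0, "ry": 0, "rz": 0.08, "grip": 3.5},
    {"dx": 0, "dy": 4.5, "dz": 0, "rx": 0, "ry": 0, "rz": 0.08, "grip": 3.5},
  ],
)

```text
time: 9.65
position: [585.4, 49.5, 270.5]
tool_rot: [3.091, 0.559, 0.002]
wrist_force: [0.9, -1.1, -0.6]
grip_width: 0.575
```

arm_command(
  moves=[
    {"dx": -0.5, "dy": 4.5, "dz": 0, "rx": 0, "ry": 0, "rz": 0, "grip": 3.5},
    {"dx": -0.5, "dy": 4.5, "dz": 0, "rx": 0, "ry": 0, "rz": 0, "grip": 3.5},
    {"dx": -0.8, "dy": 4.5, "dz": 0, "rx": 0, "ry": 0, "rz": 0, "grip": 3.5},
    {"dx": -0.8, "dy": 4.5, "dz": 0, "rx": 0, "ry": 0, "rz": 0, "grip": 3.5},
    {"dx": 0, "dy": 0, "dz": 0, "rx": 0, "ry": 0, "rz": 0, "grip": 3.5},
  ],
)

```text
time: 10.15
position: [558.2, 232.2, 270.3]
tool_rot: [-3.09, -0.561, -0.002]
wrist_force: [-0.3, 0.0, -1.1]
grip_width: 0.576
```

Run:
```python
from h import *
st(); f,P,K,T=cam("wrist"); save(f,"w8.png"); peps(f,P)
```

```text
t 10.15 pos [558.2 232.2 270.3] tooly deg -69.4 z [ 0.001  0.002 -1.   ] F [-0.3  0.  -1.1] grip 49.2 q [0.32 0.43 1.48 0.   1.23 1.53]
pix [325. 101.] 1361 hue 19.0 ctr 634 251 wh 46 46 ang 17.9 ztop 95
pix [318. 270.] 10156 hue 9.0 ctr 561 232 wh 44 49 ang 20.4 ztop 290
```

arm_command(
  moves=[
    {"dx": -0.1, "dy": -0.2, "dz": -4, "rx": 0, "ry": 0, "rz": 0, "grip": 3.5},
    {"dx": 0, "dy": -0.2, "dz": -4, "rx": 0, "ry": 0, "rz": 0, "grip": 3.5},
    {"dx": 0, "dy": 0, "dz": -4, "rx": 0, "ry": 0, "rz": 0, "grip": 3.5},
    {"dx": 0, "dy": 0, "dz": -3, "rx": 0, "ry": 0, "rz": 0, "grip": 3.5},
    {"dx": 0, "dy": 0, "dz": -2, "rx": 0, "ry": 0, "rz": 0, "grip": 3.5},
    {"dx": 0, "dy": 0, "dz": -1.2, "rx": 0, "ry": 0, "rz": 0, "grip": 3.5},
    {"dx": 0, "dy": 0, "dz": -0.8, "rx": 0, "ry": 0, "rz": 0, "grip": 3.5},
    {"dx": 0, "dy": 0, "dz": 0, "rx": 0, "ry": 0, "rz": 0, "grip": 3.5},
  ],
)

```text
time: 11.0
position: [558.7, 223.3, 79.4]
tool_rot: [3.092, 0.554, -0.0]
wrist_force: [0.4, 0.4, -1.0]
grip_width: 0.583
```

arm_command(
  moves=[
    {"dx": 0, "dy": 0, "dz": 0, "rx": 0, "ry": 0, "rz": 0, "grip": 6.8},
    {"dx": 0, "dy": 0, "dz": 0, "rx": 0, "ry": 0, "rz": 0, "grip": 6.8},
    {"dx": 0, "dy": 0, "dz": 0, "rx": 0, "ry": 0, "rz": 0, "grip": 6.8},
    {"dx": 0, "dy": 0, "dz": 4, "rx": 0, "ry": 0, "rz": 0, "grip": 6.8},
    {"dx": 0, "dy": 0, "dz": 4.5, "rx": 0, "ry": 0, "rz": 0, "grip": 6.8},
    {"dx": 0, "dy": 0, "dz": 4.5, "rx": 0, "ry": 0, "rz": 0, "grip": 6.8},
    {"dx": 0, "dy": 0, "dz": 4.5, "rx": 0, "ry": 0, "rz": 0, "grip": 6.8},
    {"dx": -1, "dy": 0, "dz": 4.5, "rx": 0, "ry": 0, "rz": 0, "grip": 6.8},
  ],
)

```text
time: 11.8
position: [548.7, 223.6, 301.9]
tool_rot: [-3.092, -0.554, -0.002]
wrist_force: [0.5, 0.6, 0.3]
grip_width: 0.797
```

Run:
```python
from h import *
st(); f,P,K,T=cam("wrist"); save(f,"w9.png"); peps(f,P)
# lid: spinner-frame profile of points behind bowl, above z 150
c=np.array([596,241]); a=np.radians(20.6); X=np.array([np.cos(a),np.sin(a)]); Y=np.array([-X[1],X[0]])
for n in("top","scene"):
    f,P,K,T=cam(n); save(f,n+"1.png"); d=P[...,:2]-c; x=d@X; y=d@Y; z=P[...,2]
    m=(abs(x)<150)&(y>110)&(y<260)&(z>140)&(z<390); print(n,m.sum())
    for lo in range(140,390,30):
        k=m&(z>=lo)&(z<lo+30)
        if k.sum()>5: print(lo,k.sum(),'x',np.percentile(x[k],[2,50,98]).round(),'y',np.percentile(y[k],[2,50,98]).round())
    m=(abs(x)<32)&(y>180)&(y<240)&(z>290)&(z<360)&(f.min(2)>150); 
    if m.sum(): print('bar?',m.sum(),'x',np.percentile(x[m],[2,50,98]).round(),'y',np.percentile(y[m],[2,50,98]).round(),'z',np.percentile(z[m],[2,50,98]).round())
```

```text
t 11.8 pos [548.7 223.6 301.9] tooly deg -69.7 z [ 0.001  0.    -1.   ] F [0.5 0.6 0.3] grip 68.1 q [ 0.31  0.38  1.47 -0.    1.29  1.52]
pix [319.  90.] 1123 hue 19.0 ctr 634 250 wh 46 46 ang 17.2 ztop 95
pix [319. 160.] 1344 hue 11.0 ctr 560 223 wh 46 46 ang 20.2 ztop 95
pix [375. 315.] 1369 hue 18.0 ctr 444 126 wh 302 48 ang 39.6 ztop 79
top 419
170 7 x [-134. -125. -119.] y [142. 144. 146.]
200 8 x [-123. -116.   86.] y [114. 141. 145.]
260 12 x [110. 116. 125.] y [111. 126. 139.]
290 119 x [100. 131. 149.] y [111. 123. 137.]
320 213 x [-34.   9.  85.] y [112. 150. 171.]
350 58 x [-33.  12.  59.] y [110. 113. 166.]
scene 1329
140 64 x [-91. -67.  75.] y [113. 116. 120.]
170 45 x [-112.  -98.  109.] y [111. 114. 141.]
200 78 x [-131.    2.  118.] y [110. 123. 146.]
230 18 x [117. 119. 120.] y [111. 118. 126.]
260 6 x [ 13. 108. 110.] y [110. 118. 128.]
290 384 x [ 92. 124. 148.] y [111. 120. 138.]
320 603 x [-60.  21.  87.] y [111. 144. 171.]
350 131 x [-53.  13.  53.] y [110. 113. 135.]
```

Run:
```python
from h import *
c=np.array([596,241]); a=np.radians(20.6); X=np.array([np.cos(a),np.sin(a)]); Y=np.array([-X[1],X[0]])
for n in("top","scene"):
    f,P,K,T=cam(n); d=P[...,:2]-c; x=d@X; y=d@Y; z=P[...,2]
    hsv=cv2.cvtColor(f,cv2.COLOR_RGB2HSV)
    m=(abs(x)<60)&(y>90)&(y<260)&(z>280)&(z<390)&(hsv[...,1]<50)&(hsv[...,2]>140)
    nn,l,s,ce=cv2.connectedComponentsWithStats(m.astype(np.uint8))
    for i in range(1,nn):
        if s[i,4]>8:
            k=l==i; print(n,ce[i].round(),s[i,4],'x',np.percentile(x[k],[2,50,98]).round(),'y',np.percentile(y[k],[2,50,98]).round(),'z',np.percentile(z[k],[2,50,98]).round())
            b=k&(y>np.percentile(y[k],98)-10); print('   outer part: x',np.percentile(x[b],[2,50,98]).round(),'y',np.percentile(y[b],[2,50,98]).round(),'z',np.percentile(z[b],[2,50,98]).round())
    # grey ears: extreme |x|
    for sg in(-1,1):
        k=(sg*x>125)&(sg*x<175)&(y>60)&(y<200)&(z>180)&(z<390); 
        if k.sum(): print(n,'ear',sg,k.sum(),'x',np.percentile(x[k],[2,50,98]).round(),'y',np.percentile(y[k],[2,50,98]).round(),'z',np.percentile(z[k],[2,50,98]).round())
    save(f[0:400] if n=='scene' else cv2.resize(f[80:280,120:340],None,fx=3,fy=3),n+"2.png")
```

```text
top [161. 160.] 162 x [-33.   1.  38.] y [118. 155. 170.] z [336. 346. 353.]
   outer part: x [-32.   2.  36.] y [161. 165. 170.] z [340. 347. 353.]
top ear -1 4 x [-133. -131. -127.] y [141. 143. 146.] z [190. 197. 205.]
top ear 1 110 x [126. 137. 151.] y [103. 120. 137.] z [288. 301. 310.]
scene [495. 261.] 384 x [-35.   4.  35.] y [120. 156. 171.] z [340. 345. 349.]
   outer part: x [-34.   1.  34.] y [161. 166. 172.] z [342. 347. 350.]
scene ear -1 7 x [-136. -130. -126.] y [140. 142. 145.] z [197. 202. 203.]
scene ear 1 236 x [126. 141. 149.] y [104. 120. 137.] z [296. 302. 307.]
```

View pics/top2.png

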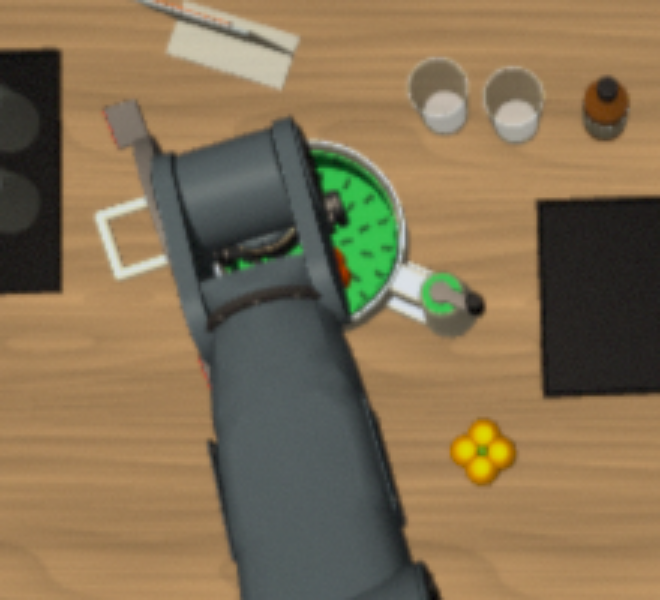

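arm_command(
  moves=[
    {"dx": 0, "dy": 0, "dz": 4.2, "rx": 0, "ry": 0, "rz": 0, "grip": 4.4},
    {"dx": 0, "dy": 0, "dz": 4.2, "rx": 0, "ry": 0, "rz": 0, "grip": 4.4},
    {"dx": 0, "dy": 0, "dz": 4.2, "rx": 0, "ry": 0, "rz": 0, "grip": 4.4},
    {"dx": -0.2, "dy": 4.3, "dz": 0, "rx": 0, "ry": 0, "rz": 0, "grip": 4.4},
    {"dx": -0.2, "dy": 4.3, "dz": 0, "rx": 0, "ry": 0, "rz": 0, "grip": 4.4},
    {"dx": -0.3, "dy": 4.3, "dz": 0, "rx": 0, "ry": 0, "rz": 0, "grip": 4.4},
    {"dx": -0.3, "dy": 4.3, "dz": 0, "rx": 0, "ry": 0, "rz": 0, "grip": 4.4},
    {"dx": 0, "dy": 0, "dz": 0, "rx": 0, "ry": 0, "rz": 0, "grip": 4.4},
  ],
)

```text
time: 12.85
position: [537.4, 399.9, 422.0]
tool_rot: [3.09, 0.561, -0.007]
wrist_force: [-0.8, -0.4, -1.0]
grip_width: 0.514
```

Run:
```python
from h import *
st(); f,P,K,T=cam("wrist"); save(f,"w10.png")
c=np.array([596,241]); a=np.radians(20.6); X=np.array([np.cos(a),np.sin(a)]); Y=np.array([-X[1],X[0]])
d=P[...,:2]-c; x=d@X; y=d@Y; z=P[...,2]; hsv=cv2.cvtColor(f,cv2.COLOR_RGB2HSV)
m=(abs(x)<60)&(y>135)&(y<220)&(z>300)&(z<365)
for lo in range(-50,50,10):
    k=m&(x>=lo)&(x<lo+10)
    if k.sum()>5: print(lo,k.sum(),'y',np.percentile(y[k],[2,50,98]).round(),'z',np.percentile(z[k],[2,50,98]).round())
```

```text
t 12.85 pos [537.4 399.9 422. ] tooly deg -69.4 z [-0.004 -0.001 -1.   ] F [-0.8 -0.4 -1. ] grip 43.9 q [0.57 0.49 1.03 0.   1.63 1.78]
-40 300 y [137. 153. 169.] z [343. 345. 347.]
-30 388 y [137. 157. 170.] z [338. 344. 347.]
-20 183 y [159. 165. 170.] z [342. 345. 347.]
-10 189 y [159. 164. 170.] z [342. 346. 348.]
0 201 y [159. 165. 170.] z [342. 346. 347.]
10 207 y [159. 165. 170.] z [342. 346. 348.]
20 446 y [136. 157. 170.] z [342. 345. 347.]
30 414 y [135. 152. 169.] z [338. 344. 347.]
```

View pics/w10.png

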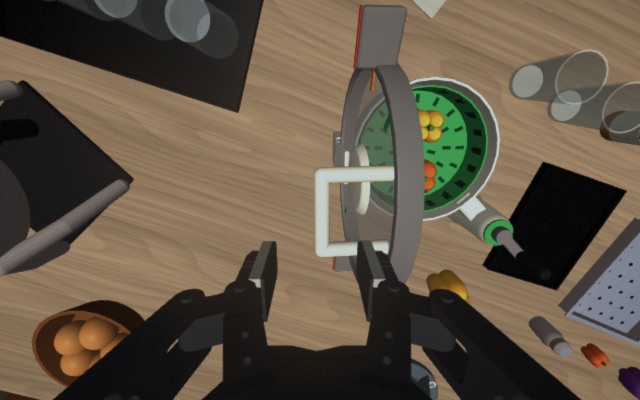

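arm_command(
  moves=[
    {"dx": 0.1, "dy": -0.4, "dz": -2, "rx": 0, "ry": 0, "rz": 0, "grip": 4.4},
    {"dx": 0, "dy": 0, "dz": -2.3, "rx": 0, "ry": 0, "rz": 0, "grip": 4.4},
    {"dx": 0, "dy": 0, "dz": -2, "rx": 0, "ry": 0, "rz": 0, "grip": 4.4},
    {"dx": 0, "dy": 0, "dz": -2, "rx": 0, "ry": 0, "rz": 0, "grip": 4.4},
    {"dx": 0, "dy": 0, "dz": 0, "rx": 0, "ry": 0, "rz": 0, "grip": 2.5},
    {"dx": 0, "dy": 0, "dz": 0, "rx": 0, "ry": 0, "rz": 0, "grip": 0.5},
    {"dx": 0, "dy": 0, "dz": 0, "rx": 0, "ry": 0, "rz": 0, "grip": 0.5},
    {"dx": 0, "dy": 0, "dz": 0, "rx": 0, "ry": 0, "rz": 0, "grip": 0.5},
  ],
  squeeze=25,
)

```text
time: 13.7
position: [539.7, 391.4, 342.9]
tool_rot: [3.092, 0.554, 0.0]
wrist_force: [-0.1, -1.7, -2.8]
grip_width: 0.126
```

Run:
```python
from h import *
st()
X=np.array([.936,.352]);Y=np.array([-.352,.936]); s=telemetry.get_state()
p=np.array(s["position"]); d=p[:2]-[596,241]; print('spinner xy',d@X,d@Y)
th=np.linspace(1.48,0,25); ph=th+.2408; y=130-230.65*np.cos(ph); z=112+230.65*np.sin(ph)
for i in range(24): print(i,round(th[i+1],2),'dy',round(y[i+1]-y[i],1),'dz',round(z[i+1]-z[i],1),'world dx,dy cm',((y[i+1]-y[i])*Y/10).round(2))
```

```text
t 13.7 pos [539.7 391.4 342.9] tooly deg -69.7 z [ 0. -0. -1.] F [-0.1 -1.7 -2.8] grip 10.8 q [ 0.56  0.5   1.19 -0.    1.45  1.77]
spinner xy 0.23469135226036786 160.57541114101642
0 1.42 dy -14.1 dz 1.7 world dx,dy cm [ 0.5  -1.32]
1 1.36 dy -14.2 dz 0.8 world dx,dy cm [ 0.5  -1.33]
2 1.3 dy -14.2 dz -0.1 world dx,dy cm [ 0.5  -1.33]
3 1.23 dy -14.2 dz -0.9 world dx,dy cm [ 0.5  -1.33]
4 1.17 dy -14.1 dz -1.8 world dx,dy cm [ 0.5  -1.32]
5 1.11 dy -14.0 dz -2.7 world dx,dy cm [ 0.49 -1.31]
6 1.05 dy -13.8 dz -3.5 world dx,dy cm [ 0.48 -1.29]
7 0.99 dy -13.5 dz -4.4 world dx,dy cm [ 0.48 -1.27]
8 0.92 dy -13.2 dz -5.2 world dx,dy cm [ 0.47 -1.24]
9 0.86 dy -12.9 dz -6.0 world dx,dy cm [ 0.45 -1.21]
10 0.8 dy -12.5 dz -6.8 world dx,dy cm [ 0.44 -1.17]
11 0.74 dy -12.1 dz -7.5 world dx,dy cm [ 0.42 -1.13]
12 0.68 dy -11.6 dz -8.3 world dx,dy cm [ 0.41 -1.08]
13 0.62 dy -11.0 dz -9.0 world dx,dy cm [ 0.39 -1.03]
14 0.55 dy -10.5 dz -9.6 world dx,dy cm [ 0.37 -0.98]
15 0.49 dy -9.8 dz -10.3 world dx,dy cm [ 0.35 -0.92]
16 0.43 dy -9.2 dz -10.8 world dx,dy cm [ 0.32 -0.86]
17 0.37 dy -8.5 dz -11.4 world dx,dy cm [ 0.3 -0.8]
18 0.31 dy -7.8 dz -11.9 world dx,dy cm [ 0.27 -0.73]
19 0.25 dy -7.0 dz -12.4 world dx,dy cm [ 0.25 -0.66]
20 0.19 dy -6.3 dz -12.8 world dx,dy cm [ 0.22 -0.59]
21 0.12 dy -5.5 dz -13.1 world dx,dy cm [ 0.19 -0.51]
22 0.06 dy -4.7 dz -13.4 world dx,dy cm [ 0.16 -0.44]
23 0.0 dy -3.8 dz -13.7 world dx,dy cm [ 0.13 -0.36]
```

arm_command(
  moves=[
    {"dx": 0.5, "dy": -1.32, "dz": 0.15, "rx": 0, "ry": 0, "rz": 0, "grip": 0.5},
    {"dx": 0.5, "dy": -1.33, "dz": 0.1, "rx": 0, "ry": 0, "rz": 0, "grip": 0.5},
    {"dx": 0.5, "dy": -1.33, "dz": 0, "rx": 0, "ry": 0, "rz": 0, "grip": 0.5},
    {"dx": 0.5, "dy": -1.33, "dz": -0.1, "rx": 0, "ry": 0, "rz": 0, "grip": 0.5},
    {"dx": 0.5, "dy": -1.32, "dz": -0.2, "rx": 0, "ry": 0, "rz": 0, "grip": 0.5},
    {"dx": 0.5, "dy": -1.31, "dz": -0.27, "rx": 0, "ry": 0, "rz": 0, "grip": 0.5},
    {"dx": 0.48, "dy": -1.29, "dz": -0.35, "rx": 0, "ry": 0, "rz": 0, "grip": 0.5},
    {"dx": 0.48, "dy": -1.27, "dz": -0.44, "rx": 0, "ry": 0, "rz": 0, "grip": 0.5},
  ],
)

```text
time: 14.5
position: [579.8, 285.6, 331.7]
tool_rot: [-3.092, -0.554, -0.002]
wrist_force: [2.1, 2.1, 3.4]
grip_width: 0.132
```

arm_command(
  moves=[
    {"dx": 0.47, "dy": -1.24, "dz": -0.52, "rx": 0, "ry": 0, "rz": 0, "grip": 0.5},
    {"dx": 0.45, "dy": -1.21, "dz": -0.6, "rx": 0, "ry": 0, "rz": 0, "grip": 0.5},
    {"dx": 0.44, "dy": -1.17, "dz": -0.68, "rx": 0, "ry": 0, "rz": 0, "grip": 0.5},
    {"dx": 0.42, "dy": -1.13, "dz": -0.75, "rx": 0, "ry": 0, "rz": 0, "grip": 0.5},
  ],
)

```text
time: 14.9
position: [597.6, 238.3, 305.4]
tool_rot: [-3.092, -0.554, -0.001]
wrist_force: [4.5, 5.1, 0.5]
grip_width: 0.128
```

Run:
```python
from h import *
st()
X=np.array([.936,.352]);Y=np.array([-.352,.936]); s=telemetry.get_state()
p=np.array(s["position"]); d=p[:2]-[596,241]; y=d@Y-130; z=p[2]-114
print('spinner xy',d@X,d@Y,'R',np.hypot(y,z),'th',np.arctan2(z,-y)-.2408)
```

```text
t 14.9 pos [597.6 238.3 305.4] tooly deg -69.7 z [ 0.001  0.    -1.   ] F [4.5 5.1 0.5] grip 10.9 q [ 0.31  0.48  1.32 -0.    1.34  1.52]
spinner xy 0.5200761203954847 -3.09593278105342 R 233.11382327647064 th 0.722335903896238
```

arm_command(
  moves=[
    {"dx": 0.41, "dy": -1.08, "dz": -0.83, "rx": 0, "ry": 0, "rz": 0, "grip": 0.5},
    {"dx": 0.39, "dy": -1.03, "dz": -0.9, "rx": 0, "ry": 0, "rz": 0, "grip": 0.5},
    {"dx": 0.37, "dy": -0.98, "dz": -0.96, "rx": 0, "ry": 0, "rz": 0, "grip": 0.5},
    {"dx": 0.35, "dy": -0.92, "dz": -1.03, "rx": 0, "ry": 0, "rz": 0, "grip": 0.5},
    {"dx": 0.32, "dy": -0.86, "dz": -1.08, "rx": 0, "ry": 0, "rz": 0, "grip": 0.5},
    {"dx": 0.3, "dy": -0.8, "dz": -1.14, "rx": 0, "ry": 0, "rz": 0, "grip": 0.5},
  ],
)

```text
time: 15.5
position: [618.7, 182.5, 245.4]
tool_rot: [-3.091, -0.554, -0.001]
wrist_force: [5.5, 9.8, -2.5]
grip_width: 0.128
```

arm_command(
  moves=[
    {"dx": 0.27, "dy": -0.73, "dz": -1.19, "rx": 0, "ry": 0, "rz": 0, "grip": 0.5},
    {"dx": 0.25, "dy": -0.66, "dz": -1.24, "rx": 0, "ry": 0, "rz": 0, "grip": 0.5},
    {"dx": 0.22, "dy": -0.59, "dz": -1.28, "rx": 0, "ry": 0, "rz": 0, "grip": 0.5},
    {"dx": 0.19, "dy": -0.51, "dz": -1.31, "rx": 0, "ry": 0, "rz": 0, "grip": 0.5},
    {"dx": 0.16, "dy": -0.44, "dz": -1.34, "rx": 0, "ry": 0, "rz": 0, "grip": 0.5},
  ],
)

```text
time: 16.0
position: [629.1, 155.0, 181.5]
tool_rot: [-3.088, -0.554, -0.001]
wrist_force: [4.1, 21.2, -3.3]
grip_width: 0.124
```

arm_command(
  moves=[
    {"dx": 0, "dy": 0, "dz": -0.7, "rx": 0, "ry": 0, "rz": 0, "grip": 0.5},
    {"dx": 0, "dy": 0, "dz": -0.7, "rx": 0, "ry": 0, "rz": 0, "grip": 0.5},
    {"dx": 0, "dy": 0, "dz": -0.3, "rx": 0, "ry": 0, "rz": 0, "grip": 0.5},
  ],
)

```text
time: 16.3
position: [630.9, 154.5, 170.1]
tool_rot: [-3.09, -0.555, -0.011]
wrist_force: [-7.1, 8.7, 42.1]
grip_width: 0.125
```

Run:
```python
from h import *
st()
```

```text
t 16.3 pos [630.9 154.5 170.1] tooly deg -69.6 z [ 0.006  0.003 -1.   ] F [-7.1  8.7 42.1] grip 10.7 q [0.17 0.61 1.45 0.   1.08 1.38]
```

arm_command(
  moves=[
    {"dx": 0, "dy": 0, "dz": 0.3, "rx": 0, "ry": 0, "rz": 0, "grip": 4.4},
    {"dx": 0, "dy": 0, "dz": 0, "rx": 0, "ry": 0, "rz": 0, "grip": 4.4},
    {"dx": 0, "dy": 0, "dz": 0.5, "rx": 0, "ry": 0, "rz": 0, "grip": 4.4},
    {"dx": 0, "dy": 0, "dz": 4, "rx": 0, "ry": 0, "rz": 0, "grip": 4.4},
    {"dx": 0, "dy": 0, "dz": 4.5, "rx": 0, "ry": 0, "rz": 0, "grip": 4.4},
    {"dx": -4.5, "dy": 0, "dz": 0, "rx": 0, "ry": 0, "rz": 0, "grip": 4.4},
    {"dx": -4.5, "dy": 0, "dz": 0, "rx": 0, "ry": 0, "rz": 0, "grip": 4.4},
  ],
)

```text
time: 17.0
position: [538.7, 152.7, 259.5]
tool_rot: [3.092, 0.553, 0.002]
wrist_force: [-0.2, 1.0, -0.7]
grip_width: 0.518
```

Run:
```python
from h import *
st()
c=np.array([596,241]); a=np.radians(20.6); X=np.array([np.cos(a),np.sin(a)]); Y=np.array([-X[1],X[0]])
for n in("top","scene","wrist"):
    f,P,K,T=cam(n); d=P[...,:2]-c; x=d@X; y=d@Y; z=P[...,2]; save(f,n+"3.png"); rr=np.hypot(x,y); an=np.degrees(np.arctan2(y,x))
    for nm,lo,hi in(("near",110,200),("far",-70,20)):
        k=(rr>128)&(rr<158)&(z>115)&(z<142)&((an%360>lo)&(an%360<hi) if nm=="near" else (an>lo)&(an<hi))
        if k.sum()>4: print(n,nm,k.sum(),'ang',np.percentile(an[k]%360 if nm=="near" else an[k],[5,50,95]).round(1),'z',np.percentile(z[k],[5,50,95]).round(),'r',np.percentile(rr[k],[5,50,95]).round())
    k=(abs(x)<22)&(abs(y+94)<20)&(z>150)&(z<200)
    if k.sum(): print(n,'bar',k.sum(),'y',np.percentile(y[k],[5,50,95]).round(),'ztop',np.percentile(z[k],[50,95]).round())
    k=(rr<125)&(rr>113)&(z>90)&(z<150); 
    for lo in(-90,0,90,180):
        q=k&(((an-lo+180)%360-180).__abs__()<30); 
        if q.sum()>5: print('   ring dir',lo,q.sum(),'z',np.percentile(z[q],[50,90]).round())
```

```text
t 17.0 pos [538.7 152.7 259.5] tooly deg -69.7 z [ 0.002 -0.    -1.   ] F [-0.2  1.  -0.7] grip 44.2 q [ 0.19  0.36  1.61 -0.    1.17  1.41]
top far 35 ang [-23.  -20.3 -18.3] z [123. 132. 140.] r [130. 142. 155.]
   ring dir 0 132 z [119. 125.]
   ring dir 90 103 z [121. 127.]
scene near 60 ang [156.  157.6 160.4] z [121. 135. 138.] r [130. 144. 156.]
scene far 100 ang [-22.3 -19.7 -17.9] z [118. 134. 138.] r [130. 145. 157.]
scene bar 82 y [-97. -92. -87.] ztop [172. 176.]
   ring dir -90 103 z [118. 121.]
   ring dir 0 323 z [116. 122.]
   ring dir 90 216 z [120. 125.]
   ring dir 180 201 z [119. 131.]
wrist near 445 ang [157.4 160.2 161.9] z [119. 134. 136.] r [129. 143. 156.]
wrist bar 1191 y [-99. -93. -88.] ztop [173. 174.]
   ring dir -90 1285 z [118. 119.]
   ring dir 90 1696 z [119. 124.]
   ring dir 180 1308 z [118. 129.]
```

arm_command(
  moves=[
    {"dx": -2.9, "dy": 2.9, "dz": 0, "rx": 0, "ry": 0, "rz": -0.12, "grip": 4.2},
    {"dx": -2.9, "dy": 2.9, "dz": 0, "rx": 0, "ry": 0, "rz": -0.12, "grip": 4.2},
    {"dx": -2.8, "dy": 2.9, "dz": 0, "rx": 0, "ry": 0, "rz": -0.11, "grip": 4.2},
    {"dx": 0, "dy": 0, "dz": -3.5, "rx": 0, "ry": 0, "rz": 0, "grip": 4.2},
    {"dx": 0, "dy": 0, "dz": -3, "rx": 0, "ry": 0, "rz": 0, "grip": 4.2},
    {"dx": 0, "dy": 0, "dz": 0, "rx": 0, "ry": 0, "rz": 0, "grip": 4.2},
  ],
)

```text
time: 17.75
position: [452.3, 239.6, 190.8]
tool_rot: [3.139, 0.008, -0.009]
wrist_force: [-0.0, 0.2, -0.4]
grip_width: 0.492
```

```bash
cat >> h.py <<'E'
C=np.array([596,241]); _a=np.radians(20.6); SX=np.array([np.cos(_a),np.sin(_a)]); SY=np.array([-SX[1],SX[0]])
def ear(n,name="near"):
    f,P,K,T=cam(n); d=P[...,:2]-C; x=d@SX; y=d@SY; z=P[...,2]; rr=np.hypot(x,y); an=np.degrees(np.arctan2(y,x))%360
    lo,hi=(110,200) if name=="near" else (290,380); an=np.where(an<100,an+360,an)
    hsv=cv2.cvtColor(f,cv2.COLOR_RGB2HSV)
    k=(rr>128)&(rr<158)&(z>124)&(z<140)&(an>lo)&(an<hi)
    if k.sum()>4: print(n,name,k.sum(),'ang',np.percentile(an[k],[5,50,95]).round(1),'z',np.percentile(z[k],[5,50,95]).round(),'mean xy',P[k].mean(0).round(1))
    return f
E
python3 - <<'E'
from h import *
st(); save(ear("wrist"),"w11.png")
E
```

```text
t 17.75 pos [452.3 239.6 190.8] tooly deg -89.7 z [-0.006 -0.003 -1.   ] F [-0.   0.2 -0.4] grip 42.0 q [ 0.4   0.36  1.8  -0.    0.99  1.96]
wrist near 699 ang [157.1 159.2 161.5] z [132. 135. 136.] mean xy [453.6 241.4 134.6]
```

View pics/w11.png

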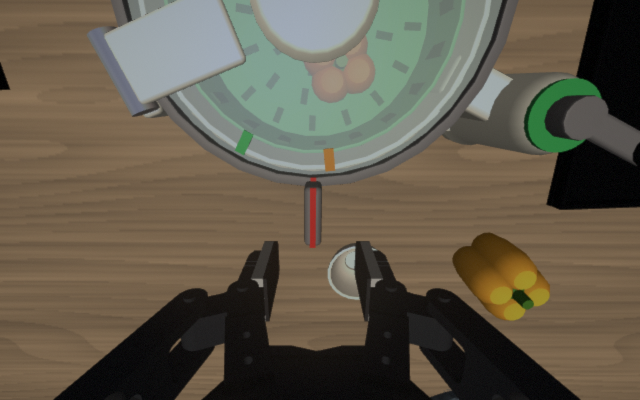

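arm_command(
  moves=[
    {"dx": 0.1, "dy": 0.15, "dz": -2.5, "rx": 0, "ry": 0, "rz": 0, "grip": 4.2},
    {"dx": 0, "dy": 0, "dz": -2.5, "rx": 0, "ry": 0, "rz": 0, "grip": 4.2},
    {"dx": 0, "dy": 0, "dz": -2, "rx": 0, "ry": 0, "rz": 0, "grip": 4.2},
    {"dx": 0, "dy": 0, "dz": 0, "rx": 0, "ry": 0, "rz": 0, "grip": 1},
    {"dx": 0, "dy": 0, "dz": 0, "rx": 0, "ry": 0, "rz": 0, "grip": 0.5},
    {"dx": 0, "dy": 0, "dz": 0, "rx": 0, "ry": 0, "rz": 0, "grip": 0.5},
    {"dx": 0, "dy": 0, "dz": 0, "rx": 0, "ry": 0, "rz": 0, "grip": 0.5},
  ],
)

```text
time: 18.5
position: [455.4, 241.9, 125.4]
tool_rot: [-3.141, -0.007, -0.005]
wrist_force: [2.1, -1.0, 3.3]
grip_width: 0.137
```

Run:
```python
from h import *
st(); p=np.array(telemetry.get_state()["position"][:2])-C; a0=np.arctan2(p[1],p[0]); rad=np.hypot(*p); print(rad,np.degrees(a0)%360)
n=6
for tot in(0.51,):
    an=a0-np.linspace(0,tot,n+1); q=np.c_[np.cos(an),np.sin(an)]*rad; print((np.diff(q,axis=0)/10).round(2).tolist(), tot/n)
```

```text
t 18.5 pos [455.4 241.9 125.4] tooly deg -89.7 z [ 0.003  0.001 -1.   ] F [ 2.1 -1.   3.3] grip 11.7 q [ 0.4   0.46  1.85 -0.    0.84  1.96]
140.62223248596084 179.61881187167543
[[0.06, 1.19], [0.16, 1.18], [0.26, 1.17], [0.36, 1.14], [0.45, 1.11], [0.55, 1.06]] 0.085
```

arm_command(
  moves=[
    {"dx": 0.06, "dy": 1.19, "dz": 0, "rx": 0, "ry": 0, "rz": -0.085, "grip": 0.5},
    {"dx": 0.16, "dy": 1.18, "dz": 0, "rx": 0, "ry": 0, "rz": -0.085, "grip": 0.5},
    {"dx": 0.26, "dy": 1.17, "dz": 0, "rx": 0, "ry": 0, "rz": -0.085, "grip": 0.5},
    {"dx": 0.36, "dy": 1.14, "dz": 0, "rx": 0, "ry": 0, "rz": -0.085, "grip": 0.5},
    {"dx": 0.45, "dy": 1.11, "dz": 0, "rx": 0, "ry": 0, "rz": -0.085, "grip": 0.5},
  ],
)

```text
time: 19.0
position: [468.2, 299.9, 125.4]
tool_rot: [-3.071, 0.661, -0.004]
wrist_force: [4.4, -7.2, 4.8]
grip_width: 0.134
```

arm_command(
  moves=[
    {"dx": 0.55, "dy": 1.06, "dz": 0, "rx": 0, "ry": 0, "rz": -0.085, "grip": 0.5},
    {"dx": 0, "dy": 0, "dz": 0, "rx": 0, "ry": 0, "rz": 0, "grip": 0.5},
  ],
)

```text
time: 19.2
position: [472.4, 308.2, 125.2]
tool_rot: [3.036, -0.785, -0.001]
wrist_force: [-4.1, -21.4, 15.9]
grip_width: 0.136
```

Run:
```python
from h import *
st(); p=np.array(telemetry.get_state()["position"][:2])-C; a0=np.arctan2(p[1],p[0]); rad=np.hypot(*p); print(rad,np.degrees(a0)%360-20.6)
```

```text
t 19.2 pos [472.4 308.2 125.2] tooly deg -119.0 z [-0.002 -0.006 -1.   ] F [ -4.1 -21.4  15.9] grip 11.6 q [ 0.5   0.53  1.71 -0.01  0.9   2.58]
140.68235851812798 130.85447719910013
```

arm_command(
  moves=[
    {"dx": 0, "dy": 0, "dz": 0, "rx": 0, "ry": 0, "rz": 0, "grip": 4.2},
    {"dx": 0, "dy": 0, "dz": 0, "rx": 0, "ry": 0, "rz": 0, "grip": 4.2},
    {"dx": 0, "dy": 0, "dz": 3, "rx": 0, "ry": 0, "rz": 0, "grip": 4.2},
    {"dx": 0, "dy": 0, "dz": 4, "rx": 0, "ry": 0, "rz": 0, "grip": 4.2},
    {"dx": 0, "dy": 0, "dz": 4.5, "rx": 0, "ry": 0, "rz": 0.08, "grip": 4.2},
    {"dx": 0, "dy": -4.5, "dz": 2, "rx": 0, "ry": 0, "rz": 0.12, "grip": 4.2},
    {"dx": 0, "dy": -4.5, "dz": 2, "rx": 0, "ry": 0, "rz": 0.12, "grip": 4.2},
    {"dx": 0, "dy": -4.5, "dz": 0, "rx": 0, "ry": 0, "rz": 0.12, "grip": 4.2},
  ],
)

```text
time: 20.0
position: [473.3, 174.4, 282.0]
tool_rot: [-3.139, 0.093, -0.008]
wrist_force: [1.8, 0.2, -0.7]
grip_width: 0.492
```

arm_command(
  moves=[
    {"dx": 0.5, "dy": -4.5, "dz": 0, "rx": 0, "ry": 0, "rz": 0.12, "grip": 4.2},
    {"dx": 0.5, "dy": -4.5, "dz": 0, "rx": 0, "ry": 0, "rz": 0.12, "grip": 4.2},
    {"dx": 0.5, "dy": -4.5, "dz": 0, "rx": 0, "ry": 0, "rz": 0.12, "grip": 4.2},
    {"dx": 0, "dy": 0, "dz": 0, "rx": 0, "ry": 0, "rz": 0, "grip": 4.2},
  ],
)

```text
time: 20.4
position: [488.1, 36.4, 279.4]
tool_rot: [3.106, 0.464, 0.002]
wrist_force: [0.6, 0.3, -0.2]
grip_width: 0.491
```

Run:
```python
from h import *
st(); ear("top","far"); ear("scene","far"); ear("scene","near"); f=ear("wrist"); save(f,"w12.png")
for n in("wrist","top"):
    f,P,K,T=cam(n); z=P[...,2]
    k=(f.max(2)<90)&(z>180)&(z<206)&(np.hypot(P[...,0]-507,P[...,1]-44)<40); Q=P[k]; 
    if len(Q): print(n,'grip',len(Q),Q.mean(0).round(1),(Q.min(0)/2+Q.max(0)/2).round(1),Q.min(0).round(),Q.max(0).round())
    k=(z>133)&(z<160)&(np.hypot(P[...,0]-525,P[...,1]-84)<25);Q=P[k]
    if len(Q): print(n,'hub',len(Q),Q.mean(0).round(1),Q.min(0).round(),Q.max(0).round())
```

```text
t 20.4 pos [488.1  36.4 279.4] tooly deg -73.0 z [ 0.001 -0.001 -1.   ] F [ 0.6  0.3 -0.2] grip 42.0 q [-0.02  0.21  1.77 -0.    1.17  1.25]
top far 33 ang [309.4 311.2 314. ] z [126. 134. 139.] mean xy [722.5 174.  133.2]
scene far 86 ang [309.1 312.2 313.7] z [125. 134. 138.] mean xy [722.6 175.  133.1]
scene near 66 ang [128.  129.7 132.6] z [127. 135. 138.] mean xy [472.  311.  133.7]
wrist near 609 ang [129.8 132.9 134.1] z [125. 134. 136.] mean xy [468.6 305.7 132.6]
wrist grip 622 [508.3  43.4 195.5] [506.6  42.7 190.3] [497.  33. 180.] [517.  53. 201.]
wrist hub 907 [523.1  78.8 144.3] [508.  59. 133.] [537.  96. 146.]
```

arm_command(
  moves=[
    {"dx": 0.95, "dy": 0.35, "dz": -2, "rx": 0, "ry": 0, "rz": 0, "grip": 4.4},
    {"dx": 0.95, "dy": 0.35, "dz": -2, "rx": 0, "ry": 0, "rz": 0, "grip": 4.4},
    {"dx": 0, "dy": 0, "dz": -2, "rx": 0, "ry": 0, "rz": 0, "grip": 4.4},
    {"dx": 0, "dy": 0, "dz": -2, "rx": 0, "ry": 0, "rz": 0, "grip": 4.4},
    {"dx": 0, "dy": 0, "dz": -1.9, "rx": 0, "ry": 0, "rz": 0, "grip": 4.4},
    {"dx": 0, "dy": 0, "dz": 0, "rx": 0, "ry": 0, "rz": 0, "grip": 1.4},
    {"dx": 0, "dy": 0, "dz": 0, "rx": 0, "ry": 0, "rz": 0, "grip": 1.4},
    {"dx": 0, "dy": 0, "dz": 0, "rx": 0, "ry": 0, "rz": 0, "grip": 1.4},
  ],
  squeeze=25,
)

```text
time: 21.5
position: [505.9, 47.3, 179.9]
tool_rot: [3.107, 0.463, -0.004]
wrist_force: [-2.2, -4.0, -9.1]
grip_width: 0.238
```

Run:
```python
from h import *
st(); p=np.array(telemetry.get_state()["position"][:2])-[525,84]; a0=np.arctan2(p[1],p[0]); print(np.hypot(*p),np.degrees(a0))
an=a0-np.arange(17)*np.pi/8; q=np.c_[np.cos(an),np.sin(an)]*45
for d in (np.diff(q,axis=0)/10).round(2): print('{"dx": %.2f, "dy": %.2f'%tuple(d))
```

```text
t 21.5 pos [505.9  47.3 179.9] tooly deg -73.1 z [-0.002 -0.001 -1.   ] F [-2.2 -4.  -9.1] grip 20.4 q [ 0.    0.36  1.82 -0.    0.96  1.28]
41.36247575477046 -117.57709425513379
{"dx": -1.37, "dy": 1.10
{"dx": -0.84, "dy": 1.54
{"dx": -0.19, "dy": 1.75
{"dx": 0.49, "dy": 1.69
{"dx": 1.10, "dy": 1.37
{"dx": 1.54, "dy": 0.84
{"dx": 1.75, "dy": 0.19
{"dx": 1.69, "dy": -0.49
{"dx": 1.37, "dy": -1.10
{"dx": 0.84, "dy": -1.54
{"dx": 0.19, "dy": -1.75
{"dx": -0.49, "dy": -1.69
{"dx": -1.10, "dy": -1.37
{"dx": -1.54, "dy": -0.84
{"dx": -1.75, "dy": -0.19
{"dx": -1.69, "dy": 0.49
```

arm_command(
  moves=[
    {"dx": -1.37, "dy": 1.1, "dz": 0, "rx": 0, "ry": 0, "rz": 0, "grip": 1.4},
    {"dx": -0.84, "dy": 1.54, "dz": 0, "rx": 0, "ry": 0, "rz": 0, "grip": 1.4},
    {"dx": -0.19, "dy": 1.75, "dz": 0, "rx": 0, "ry": 0, "rz": 0, "grip": 1.4},
    {"dx": 0.49, "dy": 1.69, "dz": 0, "rx": 0, "ry": 0, "rz": 0, "grip": 1.4},
    {"dx": 1.1, "dy": 1.37, "dz": 0, "rx": 0, "ry": 0, "rz": 0, "grip": 1.4},
    {"dx": 1.54, "dy": 0.84, "dz": 0, "rx": 0, "ry": 0, "rz": 0, "grip": 1.4},
    {"dx": 1.75, "dy": 0.19, "dz": 0, "rx": 0, "ry": 0, "rz": 0, "grip": 1.4},
    {"dx": 1.69, "dy": -0.49, "dz": 0, "rx": 0, "ry": 0, "rz": 0, "grip": 1.4},
  ],
)

```text
time: 22.3
position: [547.9, 126.9, 180.0]
tool_rot: [3.105, 0.463, -0.005]
wrist_force: [-7.6, -13.8, -7.0]
grip_width: 0.235
```

Run:
```python
from h import *
st(); p=np.array(telemetry.get_state()["position"][:2])-[525,84]; print(np.hypot(*p),np.degrees(np.arctan2(p[1],p[0])))
f,P,K,T=cam("top"); z=P[...,2]
k=(f.max(2)<70)&(z>150)&(z<206)&(np.hypot(P[...,0]-525,P[...,1]-84)<70); print(k.sum(),P[k].mean(0) if k.sum() else '')
```

```text
t 22.3 pos [547.9 126.9 180. ] tooly deg -73.0 z [-0.003 -0.002 -1.   ] F [ -7.6 -13.8  -7. ] grip 20.1 q [ 0.15  0.45  1.68 -0.    1.01  1.42]
48.64987109293001 61.89212012412461
0
```

arm_command(
  moves=[
    {"dx": 1.27, "dy": -1.35, "dz": 0, "rx": 0, "ry": 0, "rz": 0, "grip": 1.4},
    {"dx": 0.84, "dy": -1.54, "dz": 0, "rx": 0, "ry": 0, "rz": 0, "grip": 1.4},
    {"dx": 0.19, "dy": -1.75, "dz": 0, "rx": 0, "ry": 0, "rz": 0, "grip": 1.4},
    {"dx": -0.49, "dy": -1.69, "dz": 0, "rx": 0, "ry": 0, "rz": 0, "grip": 1.4},
    {"dx": -1.1, "dy": -1.37, "dz": 0, "rx": 0, "ry": 0, "rz": 0, "grip": 1.4},
    {"dx": -1.54, "dy": -0.84, "dz": 0, "rx": 0, "ry": 0, "rz": 0, "grip": 1.4},
    {"dx": -1.75, "dy": -0.19, "dz": 0, "rx": 0, "ry": 0, "rz": 0, "grip": 1.4},
    {"dx": -1.69, "dy": 0.49, "dz": 0, "rx": 0, "ry": 0, "rz": 0, "grip": 1.4},
  ],
)

```text
time: 23.15
position: [505.4, 45.5, 180.5]
tool_rot: [-3.106, -0.459, -0.005]
wrist_force: [12.2, 17.0, -14.2]
grip_width: 0.235
```

arm_command(
  moves=[
    {"dx": -1.37, "dy": 1.1, "dz": 0, "rx": 0, "ry": 0, "rz": 0, "grip": 1.4},
    {"dx": -0.84, "dy": 1.54, "dz": 0, "rx": 0, "ry": 0, "rz": 0, "grip": 1.4},
    {"dx": -0.19, "dy": 1.75, "dz": 0, "rx": 0, "ry": 0, "rz": 0, "grip": 1.4},
    {"dx": 0.49, "dy": 1.69, "dz": 0, "rx": 0, "ry": 0, "rz": 0, "grip": 1.4},
    {"dx": 1.1, "dy": 1.37, "dz": 0, "rx": 0, "ry": 0, "rz": 0, "grip": 1.4},
    {"dx": 1.54, "dy": 0.84, "dz": 0, "rx": 0, "ry": 0, "rz": 0, "grip": 1.4},
    {"dx": 1.75, "dy": 0.19, "dz": 0, "rx": 0, "ry": 0, "rz": 0, "grip": 1.4},
    {"dx": 1.69, "dy": -0.49, "dz": 0, "rx": 0, "ry": 0, "rz": 0, "grip": 1.4},
  ],
)

```text
time: 23.95
position: [547.5, 125.8, 181.0]
tool_rot: [-3.106, -0.463, -0.001]
wrist_force: [-2.0, -2.4, -3.7]
grip_width: 0.24
```

Run:
```python
from h import *
st(); p=np.array(telemetry.get_state()["position"][:2])-[525,84]; print(np.hypot(*p),np.degrees(np.arctan2(p[1],p[0])))
```

```text
t 23.95 pos [547.5 125.8 181. ] tooly deg -73.0 z [ 0.     0.001 -1.   ] F [-2.  -2.4 -3.7] grip 20.5 q [0.14 0.45 1.69 0.   1.01 1.42]
47.45503049632782 61.73537105776944
```

arm_command(
  moves=[
    {"dx": 1.42, "dy": -1.0, "dz": 0, "rx": 0, "ry": 0, "rz": 0, "grip": 1.4},
    {"dx": 0.84, "dy": -1.54, "dz": 0, "rx": 0, "ry": 0, "rz": 0, "grip": 1.4},
    {"dx": 0.19, "dy": -1.75, "dz": 0, "rx": 0, "ry": 0, "rz": 0, "grip": 1.4},
    {"dx": -0.49, "dy": -1.69, "dz": 0, "rx": 0, "ry": 0, "rz": 0, "grip": 1.4},
    {"dx": -1.1, "dy": -1.37, "dz": 0, "rx": 0, "ry": 0, "rz": 0, "grip": 1.4},
    {"dx": -1.54, "dy": -0.84, "dz": 0, "rx": 0, "ry": 0, "rz": 0, "grip": 1.4},
    {"dx": -1.75, "dy": -0.19, "dz": 0, "rx": 0, "ry": 0, "rz": 0, "grip": 1.4},
    {"dx": -1.69, "dy": 0.49, "dz": 0, "rx": 0, "ry": 0, "rz": 0, "grip": 1.4},
  ],
)

```text
time: 24.75
position: [505.9, 45.1, 180.7]
tool_rot: [-3.107, -0.459, -0.006]
wrist_force: [10.3, 13.8, -6.7]
grip_width: 0.237
```

arm_command(
  moves=[
    {"dx": -1.37, "dy": 1.1, "dz": 0, "rx": 0, "ry": 0, "rz": 0, "grip": 1.4},
    {"dx": -0.84, "dy": 1.54, "dz": 0, "rx": 0, "ry": 0, "rz": 0, "grip": 1.4},
    {"dx": -0.19, "dy": 1.75, "dz": 0, "rx": 0, "ry": 0, "rz": 0, "grip": 1.4},
    {"dx": 0.49, "dy": 1.69, "dz": 0, "rx": 0, "ry": 0, "rz": 0, "grip": 1.4},
    {"dx": 1.1, "dy": 1.37, "dz": 0, "rx": 0, "ry": 0, "rz": 0, "grip": 1.4},
    {"dx": 1.54, "dy": 0.84, "dz": 0, "rx": 0, "ry": 0, "rz": 0, "grip": 1.4},
    {"dx": 1.75, "dy": 0.19, "dz": 0, "rx": 0, "ry": 0, "rz": 0, "grip": 1.4},
    {"dx": 1.69, "dy": -0.49, "dz": 0, "rx": 0, "ry": 0, "rz": 0, "grip": 1.4},
  ],
)

```text
time: 25.55
position: [548.0, 125.7, 180.8]
tool_rot: [-3.107, -0.463, -0.002]
wrist_force: [-3.3, -4.1, 2.0]
grip_width: 0.24
```

arm_command(
  moves=[
    {"dx": 1.37, "dy": -1.1, "dz": 0, "rx": 0, "ry": 0, "rz": 0, "grip": 1.4},
    {"dx": 0.84, "dy": -1.54, "dz": 0, "rx": 0, "ry": 0, "rz": 0, "grip": 1.4},
    {"dx": 0.19, "dy": -1.75, "dz": 0, "rx": 0, "ry": 0, "rz": 0, "grip": 1.4},
    {"dx": -0.49, "dy": -1.69, "dz": 0, "rx": 0, "ry": 0, "rz": 0, "grip": 1.4},
    {"dx": -1.1, "dy": -1.37, "dz": 0, "rx": 0, "ry": 0, "rz": 0, "grip": 1.4},
    {"dx": -1.54, "dy": -0.84, "dz": 0, "rx": 0, "ry": 0, "rz": 0, "grip": 1.4},
    {"dx": -1.75, "dy": -0.19, "dz": 0, "rx": 0, "ry": 0, "rz": 0, "grip": 1.4},
    {"dx": -1.69, "dy": 0.49, "dz": 0, "rx": 0, "ry": 0, "rz": 0, "grip": 1.4},
  ],
)

```text
time: 26.35
position: [506.2, 44.7, 180.7]
tool_rot: [-3.107, -0.458, -0.006]
wrist_force: [9.0, 12.6, -4.0]
grip_width: 0.238
```

Run:
```python
from h import *
st(); p=np.array(telemetry.get_state()["position"][:2])-[525,84]; print(np.hypot(*p),np.degrees(np.arctan2(p[1],p[0])))
ear("top","far")
```

```text
t 26.35 pos [506.2  44.7 180.7] tooly deg -73.2 z [ 0.004  0.001 -1.   ] F [ 9.  12.6 -4. ] grip 20.3 q [-0.    0.36  1.83  0.    0.95  1.27]
43.52813806645313 -115.56563548034244
top far 31 ang [309.8 311.8 313.9] z [127. 135. 138.] mean xy [722.7 174.2 133.6]
```

arm_command(
  moves=[
    {"dx": -1.37, "dy": 1.1, "dz": 0, "rx": 0, "ry": 0, "rz": 0, "grip": 1.4},
    {"dx": -0.84, "dy": 1.54, "dz": 0, "rx": 0, "ry": 0, "rz": 0, "grip": 1.4},
    {"dx": -0.19, "dy": 1.75, "dz": 0, "rx": 0, "ry": 0, "rz": 0, "grip": 1.4},
    {"dx": 0.49, "dy": 1.69, "dz": 0, "rx": 0, "ry": 0, "rz": 0, "grip": 1.4},
    {"dx": 1.1, "dy": 1.37, "dz": 0, "rx": 0, "ry": 0, "rz": 0, "grip": 1.4},
    {"dx": 1.54, "dy": 0.84, "dz": 0, "rx": 0, "ry": 0, "rz": 0, "grip": 1.4},
    {"dx": 1.75, "dy": 0.19, "dz": 0, "rx": 0, "ry": 0, "rz": 0, "grip": 1.4},
    {"dx": 1.69, "dy": -0.49, "dz": 0, "rx": 0, "ry": 0, "rz": 0, "grip": 1.4},
  ],
)

```text
time: 27.2
position: [548.5, 125.3, 180.9]
tool_rot: [-3.107, -0.462, -0.002]
wrist_force: [-3.8, -4.6, 3.5]
grip_width: 0.239
```

arm_command(
  moves=[
    {"dx": 1.37, "dy": -1.1, "dz": 0, "rx": 0, "ry": 0, "rz": 0, "grip": 1.4},
    {"dx": 0.84, "dy": -1.54, "dz": 0, "rx": 0, "ry": 0, "rz": 0, "grip": 1.4},
    {"dx": 0.19, "dy": -1.75, "dz": 0, "rx": 0, "ry": 0, "rz": 0, "grip": 1.4},
    {"dx": -0.49, "dy": -1.69, "dz": 0, "rx": 0, "ry": 0, "rz": 0, "grip": 1.4},
    {"dx": -1.1, "dy": -1.37, "dz": 0, "rx": 0, "ry": 0, "rz": 0, "grip": 1.4},
    {"dx": -1.54, "dy": -0.84, "dz": 0, "rx": 0, "ry": 0, "rz": 0, "grip": 1.4},
    {"dx": -1.75, "dy": -0.19, "dz": 0, "rx": 0, "ry": 0, "rz": 0, "grip": 1.4},
    {"dx": -1.69, "dy": 0.49, "dz": 0, "rx": 0, "ry": 0, "rz": 0, "grip": 1.4},
  ],
)

```text
time: 28.0
position: [506.3, 44.7, 180.8]
tool_rot: [-3.108, -0.459, -0.006]
wrist_force: [8.9, 12.3, -1.6]
grip_width: 0.234
```

arm_command(
  moves=[
    {"dx": -1.1, "dy": 0.9, "dz": 0, "rx": 0, "ry": 0, "rz": 0, "grip": 1.4},
    {"dx": -0.6, "dy": 0.9, "dz": 0, "rx": 0, "ry": 0, "rz": 0, "grip": 1.4},
    {"dx": -0.3, "dy": 0.6, "dz": 0, "rx": 0, "ry": 0, "rz": 0, "grip": 1.4},
    {"dx": 0, "dy": 0, "dz": 0, "rx": 0, "ry": 0, "rz": 0, "grip": 1.4},
    {"dx": 0, "dy": 0, "dz": 0, "rx": 0, "ry": 0, "rz": 0, "grip": 4.4},
    {"dx": 0, "dy": 0, "dz": 0, "rx": 0, "ry": 0, "rz": 0, "grip": 4.4},
    {"dx": 0, "dy": 0, "dz": 3, "rx": 0, "ry": 0, "rz": 0, "grip": 4.4},
    {"dx": 0, "dy": 0, "dz": 4, "rx": 0, "ry": 0, "rz": 0, "grip": 4.4},
  ],
)

```text
time: 28.8
position: [485.2, 69.1, 249.2]
tool_rot: [-3.107, -0.461, 0.006]
wrist_force: [0.4, -0.3, -0.4]
grip_width: 0.513
```

Run:
```python
from h import *
st(); ear("top","far"); ear("scene","near"); ear("scene","far")
f,P,K,T=cam("top"); z=P[...,2]
k=(f.max(2)<90)&(z>170)&(z<206)&(np.hypot(P[...,0]-525,P[...,1]-84)<70); print(k.sum(),P[k].mean(0) if k.sum() else '')
```

```text
t 28.8 pos [485.2  69.1 249.2] tooly deg -73.1 z [-0.004 -0.    -1.   ] F [ 0.4 -0.3 -0.4] grip 43.8 q [ 0.05  0.24  1.8  -0.    1.1   1.32]
top far 29 ang [309.3 311.2 313.9] z [130. 134. 139.] mean xy [722.5 173.7 133.9]
scene near 70 ang [128.1 129.8 133. ] z [127. 134. 138.] mean xy [471.3 310.9 133.3]
scene far 83 ang [309.2 312.  313.5] z [125. 134. 138.] mean xy [722.7 174.6 133.1]
9 [479.23792985  65.96104175 185.99659357]
```

arm_command(
  moves=[
    {"dx": -0.2, "dy": 4, "dz": 0, "rx": 0, "ry": 0, "rz": -0.13, "grip": 4.2},
    {"dx": -0.2, "dy": 4, "dz": 0, "rx": 0, "ry": 0, "rz": -0.13, "grip": 4.2},
    {"dx": -0.2, "dy": 4, "dz": 0, "rx": 0, "ry": 0, "rz": -0.13, "grip": 4.2},
    {"dx": -0.2, "dy": 4, "dz": 0, "rx": 0, "ry": 0, "rz": -0.14, "grip": 4.2},
    {"dx": -0.2, "dy": 4, "dz": -1, "rx": 0, "ry": 0, "rz": -0.14, "grip": 4.2},
    {"dx": -0.3, "dy": 3.9, "dz": -2, "rx": 0, "ry": 0, "rz": -0.13, "grip": 4.2},
    {"dx": 0, "dy": 0, "dz": -2.5, "rx": 0, "ry": 0, "rz": 0, "grip": 4.2},
    {"dx": 0, "dy": 0, "dz": 0, "rx": 0, "ry": 0, "rz": 0, "grip": 4.2},
  ],
)

```text
time: 29.8
position: [471.0, 308.2, 190.6]
tool_rot: [3.037, -0.781, -0.009]
wrist_force: [-0.4, -0.8, -0.1]
grip_width: 0.492
```

Run:
```python
from h import *
st(); ear("wrist")
```

```text
t 29.8 pos [471.  308.2 190.6] tooly deg -118.8 z [-0.007 -0.004 -1.   ] F [-0.4 -0.8 -0.1] grip 42.0 q [ 0.5   0.44  1.67 -0.    1.04  2.57]
wrist near 684 ang [129.2 131.4 133.6] z [132. 135. 136.] mean xy [470.2 307.9 134.6]
```

arm_command(
  moves=[
    {"dx": 0, "dy": 0, "dz": -2.3, "rx": 0, "ry": 0, "rz": 0, "grip": 4.2},
    {"dx": 0, "dy": 0, "dz": -2.3, "rx": 0, "ry": 0, "rz": 0, "grip": 4.2},
    {"dx": 0, "dy": 0, "dz": -2, "rx": 0, "ry": 0, "rz": 0, "grip": 4.2},
    {"dx": 0, "dy": 0, "dz": 0, "rx": 0, "ry": 0, "rz": 0, "grip": 1},
    {"dx": 0, "dy": 0, "dz": 0, "rx": 0, "ry": 0, "rz": 0, "grip": 0.5},
    {"dx": 0, "dy": 0, "dz": 0, "rx": 0, "ry": 0, "rz": 0, "grip": 0.5},
    {"dx": 0, "dy": 0, "dz": 0, "rx": 0, "ry": 0, "rz": 0, "grip": 0.5},
  ],
)

```text
time: 30.55
position: [473.2, 307.5, 130.1]
tool_rot: [3.04, -0.784, 0.0]
wrist_force: [-1.7, -8.3, -1.7]
grip_width: 0.133
```

Run:
```python
from h import *
st(); p=np.array(telemetry.get_state()["position"][:2])-C; a0=np.arctan2(p[1],p[0]); rad=np.hypot(*p); print(rad,np.degrees(a0)%360)
an=a0+np.linspace(0,.59,8); q=np.c_[np.cos(an),np.sin(an)]*rad; print((np.diff(q,axis=0)/10).round(2).tolist(), .59/7)
```

```text
t 30.55 pos [473.2 307.5 130.1] tooly deg -118.9 z [-0.    -0.002 -1.   ] F [-1.7 -8.3 -1.7] grip 11.3 q [ 0.49  0.52  1.71 -0.    0.91  2.57]
139.59773530508184 151.559784133486
[[-0.52, -1.06], [-0.43, -1.1], [-0.33, -1.13], [-0.24, -1.15], [-0.14, -1.17], [-0.04, -1.18], [0.06, -1.17]] 0.08428571428571428
```

arm_command(
  moves=[
    {"dx": -0.52, "dy": -1.06, "dz": 0, "rx": 0, "ry": 0, "rz": 0.084, "grip": 0.5},
    {"dx": -0.43, "dy": -1.1, "dz": 0, "rx": 0, "ry": 0, "rz": 0.084, "grip": 0.5},
    {"dx": -0.33, "dy": -1.13, "dz": 0, "rx": 0, "ry": 0, "rz": 0.084, "grip": 0.5},
    {"dx": -0.24, "dy": -1.15, "dz": 0, "rx": 0, "ry": 0, "rz": 0.084, "grip": 0.5},
    {"dx": -0.14, "dy": -1.17, "dz": 0, "rx": 0, "ry": 0, "rz": 0.084, "grip": 0.5},
    {"dx": -0.04, "dy": -1.18, "dz": 0, "rx": 0, "ry": 0, "rz": 0.084, "grip": 0.5},
  ],
)

```text
time: 31.15
position: [456.4, 240.6, 130.2]
tool_rot: [-3.141, -0.004, -0.002]
wrist_force: [1.0, 3.6, -5.9]
grip_width: 0.133
```

arm_command(
  moves=[
    {"dx": 0.06, "dy": -1.17, "dz": 0, "rx": 0, "ry": 0, "rz": 0.084, "grip": 0.5},
    {"dx": 0, "dy": 0, "dz": 0, "rx": 0, "ry": 0, "rz": 0, "grip": 0.5},
  ],
)

```text
time: 31.35
position: [457.1, 228.3, 130.1]
tool_rot: [-3.139, -0.131, -0.002]
wrist_force: [-2.5, 1.5, -1.5]
grip_width: 0.134
```

Run:
```python
from h import *
st(); p=np.array(telemetry.get_state()["position"][:2])-C; a0=np.arctan2(p[1],p[0]); rad=np.hypot(*p); print(rad,np.degrees(a0)%360-20.6); ear("scene","far"); ear("top","far")
```

```text
t 31.35 pos [457.1 228.3 130.1] tooly deg -85.2 z [ 0.001  0.    -1.   ] F [-2.5  1.5 -1.5] grip 11.4 q [ 0.37  0.44  1.86 -0.    0.84  1.86]
139.46299529274083 164.6069425030492
scene far 82 ang [343.4 345.9 347.8] z [129. 134. 136.] mean xy [739.  256.8 133.2]
top far 29 ang [342.9 344.4 347.1] z [128. 132. 138.] mean xy [739.  254.3 132.8]
```

arm_command(
  moves=[
    {"dx": 0, "dy": 0, "dz": 0, "rx": 0, "ry": 0, "rz": 0, "grip": 4.4},
    {"dx": 0, "dy": 0, "dz": 0, "rx": 0, "ry": 0, "rz": 0, "grip": 4.4},
    {"dx": 0, "dy": 0, "dz": 4, "rx": 0, "ry": 0, "rz": 0, "grip": 4.4},
    {"dx": 0, "dy": 0, "dz": 4.5, "rx": 0, "ry": 0, "rz": 0, "grip": 4.4},
    {"dx": 2, "dy": -1, "dz": 3.5, "rx": 0, "ry": 0, "rz": 0.07, "grip": 4.4},
    {"dx": 4, "dy": -1.6, "dz": 0, "rx": 0, "ry": 0, "rz": 0.07, "grip": 4.4},
    {"dx": 4, "dy": -1.6, "dz": 0, "rx": 0, "ry": 0, "rz": 0.07, "grip": 4.4},
    {"dx": 4, "dy": -1.6, "dz": 0, "rx": 0, "ry": 0, "rz": 0.065, "grip": 4.4},
  ],
)

```text
time: 32.25
position: [598.4, 170.7, 249.6]
tool_rot: [-3.091, -0.563, -0.002]
wrist_force: [0.1, 0.0, -0.2]
grip_width: 0.518
```

arm_command(
  moves=[
    {"dx": 3.3, "dy": -1.6, "dz": 0, "rx": 0, "ry": 0, "rz": 0, "grip": 4.4},
    {"dx": 0, "dy": 0, "dz": 0, "rx": 0, "ry": 0, "rz": 0, "grip": 4.4},
  ],
)

```text
time: 32.45
position: [632.6, 153.1, 248.2]
tool_rot: [3.092, 0.554, 0.001]
wrist_force: [-1.1, -0.4, -0.9]
grip_width: 0.512
```

Run:
```python
from h import *
st(); f,P,K,T=cam("wrist"); d=P[...,:2]-C; x=d@SX;y=d@SY;z=P[...,2]
k=(abs(x)<18)&(abs(y+94)<20)&(z>150)&(z<200); print('bar',k.sum(),'y',np.percentile(y[k],[5,50,95]).round(),'z',np.percentile(z[k],[50,95]).round(), P[k].mean(0).round(1))
p=np.array(telemetry.get_state()["position"][:2])-C; print('tcp spin',p@SX,p@SY); ear("wrist")
```

```text
t 32.45 pos [632.6 153.1 248.2] tooly deg -69.7 z [ 0.001 -0.    -1.   ] F [-1.1 -0.4 -0.9] grip 43.7 q [ 0.17  0.54  1.37 -0.    1.24  1.38]
bar 680 y [-100.  -94.  -89.] z [173. 174.] [629.6 153.  172.4]
tcp spin 2.1069668039474365 -93.44284997366047
```

arm_command(
  moves=[
    {"dx": -0.2, "dy": 0, "dz": -2.8, "rx": 0, "ry": 0, "rz": 0, "grip": 4.4},
    {"dx": 0, "dy": 0, "dz": -2.8, "rx": 0, "ry": 0, "rz": 0, "grip": 4.4},
    {"dx": 0, "dy": 0, "dz": -2.7, "rx": 0, "ry": 0, "rz": 0, "grip": 4.4},
    {"dx": 0, "dy": 0, "dz": 0, "rx": 0, "ry": 0, "rz": 0, "grip": 1},
    {"dx": 0, "dy": 0, "dz": 0, "rx": 0, "ry": 0, "rz": 0, "grip": 0.5},
    {"dx": 0, "dy": 0, "dz": 0, "rx": 0, "ry": 0, "rz": 0, "grip": 0.5},
    {"dx": 0, "dy": 0, "dz": 0, "rx": 0, "ry": 0, "rz": 0, "grip": 0.5},
  ],
  squeeze=35,
)

```text
time: 33.25
position: [628.1, 154.0, 167.8]
tool_rot: [3.089, 0.559, 0.002]
wrist_force: [0.0, -8.8, -2.8]
grip_width: 0.123
```

Run:
```python
from h import *
st(); ear("scene","far")
th=np.linspace(0,1.56,25); ph=th+.2408; y=-230.65*np.cos(ph); z=230.65*np.sin(ph)
for i in range(24): print(round(th[i+1],2),'dx %.2f dy %.2f dz %.2f'%(*((y[i+1]-y[i])*SY/10),(z[i+1]-z[i])/10))
```

```text
t 33.25 pos [628.1 154.  167.8] tooly deg -69.5 z [ 0.002 -0.002 -1.   ] F [ 0.  -8.8 -2.8] grip 10.5 q [ 0.17  0.61  1.46 -0.    1.08  1.38]
scene far 86 ang [343.1 345.5 347.4] z [127. 135. 139.] mean xy [739.8 256.  134. ]
0.06 dx -0.14 dy 0.38 dz 1.44
0.13 dx -0.18 dy 0.47 dz 1.41
0.2 dx -0.21 dy 0.55 dz 1.38
0.26 dx -0.24 dy 0.63 dz 1.34
0.32 dx -0.27 dy 0.71 dz 1.29
0.39 dx -0.30 dy 0.79 dz 1.24
0.46 dx -0.32 dy 0.86 dz 1.18
0.52 dx -0.35 dy 0.93 dz 1.12
0.58 dx -0.38 dy 1.00 dz 1.05
0.65 dx -0.40 dy 1.06 dz 0.98
0.72 dx -0.42 dy 1.12 dz 0.90
0.78 dx -0.44 dy 1.17 dz 0.82
0.84 dx -0.46 dy 1.22 dz 0.74
0.91 dx -0.47 dy 1.26 dz 0.66
0.98 dx -0.49 dy 1.30 dz 0.57
1.04 dx -0.50 dy 1.33 dz 0.48
1.1 dx -0.51 dy 1.36 dz 0.38
1.17 dx -0.52 dy 1.38 dz 0.29
1.24 dx -0.52 dy 1.39 dz 0.19
1.3 dx -0.53 dy 1.40 dz 0.09
1.36 dx -0.53 dy 1.40 dz -0.00
1.43 dx -0.53 dy 1.40 dz -0.10
1.5 dx -0.52 dy 1.39 dz -0.20
1.56 dx -0.52 dy 1.38 dz -0.29
```

arm_command(
  moves=[
    {"dx": -0.14, "dy": 0.38, "dz": 1.44, "rx": 0, "ry": 0, "rz": 0, "grip": 0.5},
    {"dx": -0.18, "dy": 0.47, "dz": 1.41, "rx": 0, "ry": 0, "rz": 0, "grip": 0.5},
    {"dx": -0.21, "dy": 0.55, "dz": 1.38, "rx": 0, "ry": 0, "rz": 0, "grip": 0.5},
    {"dx": -0.24, "dy": 0.63, "dz": 1.34, "rx": 0, "ry": 0, "rz": 0, "grip": 0.5},
    {"dx": -0.27, "dy": 0.71, "dz": 1.29, "rx": 0, "ry": 0, "rz": 0, "grip": 0.5},
    {"dx": -0.3, "dy": 0.79, "dz": 1.24, "rx": 0, "ry": 0, "rz": 0, "grip": 0.5},
    {"dx": -0.32, "dy": 0.86, "dz": 1.18, "rx": 0, "ry": 0, "rz": 0, "grip": 0.5},
    {"dx": -0.35, "dy": 0.93, "dz": 1.12, "rx": 0, "ry": 0, "rz": 0, "grip": 0.5},
  ],
)

```text
time: 34.1
position: [608.0, 206.8, 273.2]
tool_rot: [3.088, 0.557, 0.005]
wrist_force: [0.7, -10.8, 1.3]
grip_width: 0.125
```

arm_command(
  moves=[
    {"dx": -0.38, "dy": 1.0, "dz": 1.05, "rx": 0, "ry": 0, "rz": 0, "grip": 0.5},
    {"dx": -0.4, "dy": 1.06, "dz": 0.98, "rx": 0, "ry": 0, "rz": 0, "grip": 0.5},
    {"dx": -0.42, "dy": 1.12, "dz": 0.9, "rx": 0, "ry": 0, "rz": 0, "grip": 0.5},
    {"dx": -0.44, "dy": 1.17, "dz": 0.82, "rx": 0, "ry": 0, "rz": 0, "grip": 0.5},
  ],
)

```text
time: 34.5
position: [591.7, 249.9, 312.1]
tool_rot: [3.087, 0.556, 0.007]
wrist_force: [-2.3, -14.2, 10.8]
grip_width: 0.124
```

```bash
cat >> h.py <<'E'
def lidang():
    p=np.array(telemetry.get_state()["position"]); d=p[:2]-C; y=d@SY-130; z=p[2]+2-112; print('x',d@SX,'R',np.hypot(y,z),'th',np.arctan2(z,-y)-.2408)
E
python3 - <<'E'
from h import *
st(); lidang()
E
```

```text
t 34.5 pos [591.7 249.9 312.1] tooly deg -69.6 z [ 0.005 -0.004 -1.   ] F [ -2.3 -14.2  10.8] grip 10.6 q [ 0.33  0.47  1.32 -0.01  1.35  1.54]
x -0.8808096177954566 R 235.10301817807039 th 0.7933861595657764
```

arm_command(
  moves=[
    {"dx": -0.46, "dy": 1.17, "dz": 0.84, "rx": 0, "ry": 0, "rz": 0, "grip": 0.5},
    {"dx": -0.47, "dy": 1.24, "dz": 0.7, "rx": 0, "ry": 0, "rz": 0, "grip": 0.5},
    {"dx": -0.49, "dy": 1.3, "dz": 0.6, "rx": 0, "ry": 0, "rz": 0, "grip": 0.5},
    {"dx": -0.5, "dy": 1.33, "dz": 0.5, "rx": 0, "ry": 0, "rz": 0, "grip": 0.5},
    {"dx": -0.51, "dy": 1.36, "dz": 0.38, "rx": 0, "ry": 0, "rz": 0, "grip": 0.5},
    {"dx": -0.52, "dy": 1.38, "dz": 0.29, "rx": 0, "ry": 0, "rz": 0, "grip": 0.5},
  ],
)

```text
time: 35.1
position: [561.9, 329.3, 344.6]
tool_rot: [3.091, 0.558, 0.008]
wrist_force: [1.5, -5.6, 6.6]
grip_width: 0.124
```

arm_command(
  moves=[
    {"dx": -0.52, "dy": 1.39, "dz": 0.19, "rx": 0, "ry": 0, "rz": 0, "grip": 0.5},
    {"dx": -0.53, "dy": 1.4, "dz": 0.1, "rx": 0, "ry": 0, "rz": 0, "grip": 0.5},
    {"dx": -0.53, "dy": 1.4, "dz": 0, "rx": 0, "ry": 0, "rz": 0, "grip": 0.5},
    {"dx": -0.53, "dy": 1.4, "dz": -0.1, "rx": 0, "ry": 0, "rz": 0, "grip": 0.5},
    {"dx": -0.52, "dy": 1.39, "dz": -0.2, "rx": 0, "ry": 0, "rz": 0, "grip": 0.5},
    {"dx": -0.52, "dy": 1.38, "dz": -0.29, "rx": 0, "ry": 0, "rz": 0, "grip": 0.5},
    {"dx": -0.2, "dy": 0.6, "dz": -0.1, "rx": 0, "ry": 0, "rz": 0, "grip": 0.5},
  ],
)

```text
time: 35.8
position: [527.4, 420.5, 337.7]
tool_rot: [-3.091, -0.56, -0.002]
wrist_force: [-2.5, -2.5, 9.5]
grip_width: 0.126
```

Run:
```python
from h import *
st(); lidang()
```

```text
t 35.8 pos [527.4 420.5 337.7] tooly deg -69.4 z [ 0.001  0.001 -1.   ] F [-2.5 -2.5  9.5] grip 10.7 q [ 0.6   0.52  1.17 -0.    1.44  1.82]
x -1.0064119350544667 R 236.04656965472392 th 1.5964946598537118
```

arm_command(
  moves=[
    {"dx": 0, "dy": 0, "dz": 0, "rx": 0, "ry": 0, "rz": 0, "grip": 4.4},
    {"dx": 0, "dy": 0, "dz": 0, "rx": 0, "ry": 0, "rz": 0, "grip": 4.4},
    {"dx": 0, "dy": 0, "dz": 3, "rx": 0, "ry": 0, "rz": 0, "grip": 4.4},
    {"dx": 0, "dy": 0, "dz": 4, "rx": 0, "ry": 0, "rz": 0, "grip": 4.4},
    {"dx": 0, "dy": 0, "dz": 3, "rx": 0, "ry": 0, "rz": 0, "grip": 4.4},
    {"dx": 0.5, "dy": -4.5, "dz": 0, "rx": 0, "ry": 0, "rz": 0, "grip": 4.4},
    {"dx": 0.5, "dy": -4.5, "dz": 0, "rx": 0, "ry": 0, "rz": 0, "grip": 4.4},
    {"dx": 0.5, "dy": -4.5, "dz": 0, "rx": 0, "ry": 0, "rz": 0, "grip": 5},
  ],
)

```text
time: 36.6
position: [543.1, 282.7, 436.5]
tool_rot: [-3.091, -0.56, -0.0]
wrist_force: [1.8, -0.6, 0.3]
grip_width: 0.587
```

arm_command(
  moves=[
    {"dx": 1, "dy": -4.5, "dz": -2, "rx": 0, "ry": 0, "rz": 0, "grip": 6},
    {"dx": 1, "dy": -2, "dz": -4, "rx": 0, "ry": 0, "rz": 0, "grip": 6.8},
    {"dx": 0, "dy": 0, "dz": -4, "rx": 0, "ry": 0, "rz": 0, "grip": 6.8},
    {"dx": 0, "dy": 0, "dz": -3, "rx": 0, "ry": 0, "rz": 0, "grip": 6.8},
    {"dx": 0, "dy": 0, "dz": 0, "rx": 0, "ry": 0, "rz": 0, "grip": 6.8},
  ],
)

```text
time: 37.1
position: [561.8, 218.6, 302.7]
tool_rot: [3.091, 0.558, -0.011]
wrist_force: [-0.3, 0.3, -0.2]
grip_width: 0.798
```

Run:
```python
from h import *
st(); f,P,K,T=cam("wrist"); save(f,"w13.png"); peps(f,P)
f,P,K,T=cam("scene"); d=P[...,:2]-C; x=d@SX;y=d@SY;z=P[...,2]
k=(abs(x)<18)&(y>140)&(y<230)&(z>290)&(z<365)&(f.min(2)>130); print('bar',k.sum(),np.percentile(y[k],[5,50,95]).round(),np.percentile(z[k],[50,95]).round())
f,P,K,T=cam("top"); save(f,"top4.png"); z=P[...,2]
k=(f.max(2)<45)&(z>-10)&(z<28)&(P[...,0]>380)&(P[...,0]<720)&(P[...,1]>-240)&(P[...,1]<10); k=cv2.morphologyEx(k.astype(np.uint8),cv2.MORPH_OPEN,np.ones((3,3)))>0
print('tray',cv2.minAreaRect(P[k][:,:2].astype(np.float32)),k.sum(),np.median(P[k],0))
```

```text
t 37.1 pos [561.8 218.6 302.7] tooly deg -69.6 z [-0.007 -0.002 -1.   ] F [-0.3  0.3 -0.2] grip 68.1 q [0.29 0.4  1.44 0.   1.31 1.51]
pix [351. 128.] 1205 hue 20.0 ctr 620 195 wh 46 46 ang 29.3 ztop 95
pix [268. 148.] 1413 hue 11.0 ctr 563 280 wh 46 46 ang 31.3 ztop 95
pix [372. 317.] 1697 hue 18.0 ctr 450 125 wh 312 60 ang 40.2 ztop 79
bar 75 [190. 194. 198.] [341. 343.]
tray ((544.4869384765625, -105.79114532470703), (235.79782104492188, 162.6851806640625), 2.330270528793335) 2883 [ 544.46247133 -106.67652565    6.71664892]
```

View pics/w13.png

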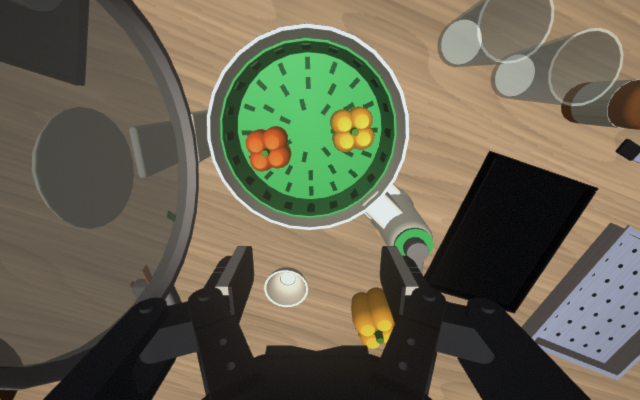

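arm_command(
  moves=[
    {"dx": 0.45, "dy": -0.18, "dz": -0.8, "rx": 0, "ry": 0, "rz": 0.132, "grip": 6.5},
    {"dx": 0.45, "dy": -0.18, "dz": -0.8, "rx": 0, "ry": 0, "rz": 0.132, "grip": 6.5},
    {"dx": 0.45, "dy": -0.18, "dz": -0.8, "rx": 0, "ry": 0, "rz": 0.132, "grip": 6.5},
    {"dx": 0.45, "dy": -0.18, "dz": -0.8, "rx": 0, "ry": 0, "rz": 0.132, "grip": 6.5},
    {"dx": 0.45, "dy": -0.18, "dz": -0.8, "rx": 0, "ry": 0, "rz": 0.132, "grip": 6.5},
    {"dx": 0.45, "dy": -0.18, "dz": -0.8, "rx": 0, "ry": 0, "rz": 0.132, "grip": 6.5},
    {"dx": 0.45, "dy": -0.18, "dz": -0.8, "rx": 0, "ry": 0, "rz": 0.132, "grip": 6.5},
    {"dx": 0.45, "dy": -0.18, "dz": -0.8, "rx": 0, "ry": 0, "rz": 0.132, "grip": 6.5},
  ],
)

```text
time: 38.05
position: [600.3, 205.4, 244.7]
tool_rot: [2.382, 2.046, 0.005]
wrist_force: [-0.4, 0.1, -0.4]
grip_width: 0.761
```

arm_command(
  moves=[
    {"dx": 0.45, "dy": -0.18, "dz": -0.8, "rx": 0, "ry": 0, "rz": 0.132, "grip": 6.5},
    {"dx": 0.45, "dy": -0.18, "dz": -0.8, "rx": 0, "ry": 0, "rz": 0.132, "grip": 6.5},
    {"dx": 0.45, "dy": -0.18, "dz": -0.8, "rx": 0, "ry": 0, "rz": 0.132, "grip": 6.5},
    {"dx": 0.45, "dy": -0.18, "dz": -0.8, "rx": 0, "ry": 0, "rz": 0.132, "grip": 6.5},
    {"dx": 0.45, "dy": -0.18, "dz": -0.8, "rx": 0, "ry": 0, "rz": 0.132, "grip": 6.5},
    {"dx": 0, "dy": 0, "dz": 0, "rx": 0, "ry": 0, "rz": 0, "grip": 6.5},
  ],
)

```text
time: 38.65
position: [622.5, 196.2, 203.6]
tool_rot: [1.596, 2.705, 0.002]
wrist_force: [-1.0, -0.2, 0.1]
grip_width: 0.765
```

Run:
```python
from h import *
st(); f,P,K,T=cam("wrist"); save(f,"w14.png"); peps(f,P)
```

```text
t 38.65 pos [622.5 196.2 203.6] tooly deg 28.9 z [ 0.001  0.    -1.   ] F [-1.  -0.2  0.1] grip 65.4 q [ 0.23  0.58  1.41  0.    1.15 -0.27]
pix [301.  67.] 3396 hue 11.0 ctr 561 281 wh 47 48 ang 31.1 ztop 95
pix [ 16. 190.] 2172 hue 18.0 ctr 370 48 wh 34 69 ang 17.8 ztop 78
pix [312. 190.] 2375 hue 20.0 ctr 618 195 wh 47 47 ang 30.2 ztop 95
```

arm_command(
  moves=[
    {"dx": -0.4, "dy": -0.1, "dz": -3, "rx": 0, "ry": 0, "rz": 0, "grip": 6.5},
    {"dx": 0, "dy": 0, "dz": -3, "rx": 0, "ry": 0, "rz": 0, "grip": 6.5},
    {"dx": 0, "dy": 0, "dz": -3, "rx": 0, "ry": 0, "rz": 0, "grip": 6.5},
    {"dx": 0, "dy": 0, "dz": -2.5, "rx": 0, "ry": 0, "rz": 0, "grip": 6.5},
    {"dx": 0, "dy": 0, "dz": -1, "rx": 0, "ry": 0, "rz": 0, "grip": 6.5},
    {"dx": 0, "dy": 0, "dz": 0, "rx": 0, "ry": 0, "rz": 0, "grip": 3.5},
    {"dx": 0, "dy": 0, "dz": 0, "rx": 0, "ry": 0, "rz": 0, "grip": 3.5},
    {"dx": 0, "dy": 0, "dz": 0, "rx": 0, "ry": 0, "rz": 0, "grip": 3.5},
  ],
  squeeze=40,
)

```text
time: 39.5
position: [618.5, 195.3, 79.3]
tool_rot: [1.599, 2.702, 0.003]
wrist_force: [0.1, -0.1, -1.8]
grip_width: 0.579
```

arm_command(
  moves=[
    {"dx": 0, "dy": 0, "dz": 0, "rx": 0, "ry": 0, "rz": 0, "grip": 3.5},
    {"dx": 0, "dy": 0, "dz": 3, "rx": 0, "ry": 0, "rz": 0, "grip": 3.5},
    {"dx": 0, "dy": 0, "dz": 4.5, "rx": 0, "ry": 0, "rz": 0, "grip": 3.5},
    {"dx": 0, "dy": 0, "dz": 4.5, "rx": 0, "ry": 0, "rz": 0, "grip": 3.5},
    {"dx": 0, "dy": 0, "dz": 4.5, "rx": 0, "ry": 0, "rz": 0, "grip": 3.5},
    {"dx": 0, "dy": 0, "dz": 2.7, "rx": 0, "ry": 0, "rz": 0, "grip": 3.5},
  ],
)

```text
time: 40.1
position: [618.3, 195.2, 274.3]
tool_rot: [1.597, 2.701, 0.006]
wrist_force: [0.1, -0.3, -1.6]
grip_width: 0.581
```

arm_command(
  moves=[
    {"dx": -0.3, "dy": -4.3, "dz": 0, "rx": 0, "ry": 0, "rz": -0.067, "grip": 3.5},
    {"dx": -0.3, "dy": -4.3, "dz": 0, "rx": 0, "ry": 0, "rz": -0.067, "grip": 3.5},
    {"dx": -0.3, "dy": -4.3, "dz": 0, "rx": 0, "ry": 0, "rz": -0.067, "grip": 3.5},
    {"dx": -0.3, "dy": -4.3, "dz": 0, "rx": 0, "ry": 0, "rz": -0.067, "grip": 3.5},
    {"dx": -0.3, "dy": -4.3, "dz": 0, "rx": 0, "ry": 0, "rz": -0.067, "grip": 3.5},
    {"dx": -0.3, "dy": -4.3, "dz": 0, "rx": 0, "ry": 0, "rz": -0.067, "grip": 3.5},
    {"dx": -0.3, "dy": -4.3, "dz": 0, "rx": 0, "ry": 0, "rz": -0.067, "grip": 3.5},
    {"dx": 0, "dy": 0, "dz": 0, "rx": 0, "ry": 0, "rz": 0, "grip": 3.5},
  ],
)

```text
time: 40.9
position: [596.2, -110.5, 270.2]
tool_rot: [2.19, 2.25, -0.001]
wrist_force: [0.0, 1.0, -1.6]
grip_width: 0.579
```

```bash
cat >> h.py <<'E'
def tray(n):
    f,P,K,T=cam(n); z=P[...,2]
    k=(f.max(2)<45)&(z>-10)&(z<28)&(P[...,0]>340)&(P[...,0]<740)&(P[...,1]>-260)&(P[...,1]<60); k=cv2.morphologyEx(k.astype(np.uint8),cv2.MORPH_OPEN,np.ones((3,3)))
    nn,l,s,c=cv2.connectedComponentsWithStats(k); i=1+np.argmax(s[1:,4]); Q=P[l==i]
    print(n,'tray',cv2.minAreaRect(Q[:,:2].astype(np.float32)),len(Q),Q.min(0).round(),Q.max(0).round())
    return f,P
E
python3 - <<'E'
from h import *
st(); f,P=tray("top"); f,P=tray("wrist"); save(f,"w15.png")
E
```

```text
t 40.9 pos [ 596.2 -110.5  270.2] tooly deg 1.6 z [ 0.001 -0.001 -1.   ] F [ 0.   1.  -1.6] grip 49.4 q [-0.26  0.43  1.47 -0.    1.23 -0.29]
top tray ((502.6707763671875, -169.67808532714844), (43.733360290527344, 147.28250122070312), 88.78776550292969) 384 [ 429. -190.   -7.] [ 576. -146.   27.]
wrist tray ((541.78515625, -112.05055236816406), (235.545654296875, 161.16542053222656), 1.6940717697143555) 17087 [ 423. -196.    4.] [661. -35.  23.]
```

View pics/w15.png

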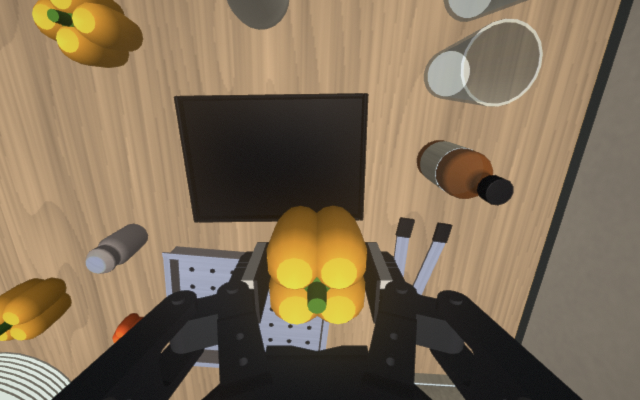

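arm_command(
  moves=[
    {"dx": 0, "dy": 0, "dz": -4.5, "rx": 0, "ry": 0, "rz": 0, "grip": 3.5},
    {"dx": 0, "dy": 0, "dz": -4.5, "rx": 0, "ry": 0, "rz": 0, "grip": 3.5},
    {"dx": 0, "dy": 0, "dz": -4.5, "rx": 0, "ry": 0, "rz": 0, "grip": 3.5},
    {"dx": 0, "dy": 0, "dz": -4, "rx": 0, "ry": 0, "rz": 0, "grip": 3.5},
    {"dx": 0, "dy": 0, "dz": -2.5, "rx": 0, "ry": 0, "rz": 0, "grip": 3.5},
    {"dx": 0, "dy": 0, "dz": -1.2, "rx": 0, "ry": 0, "rz": 0, "grip": 3.5},
    {"dx": 0, "dy": 0, "dz": -0.7, "rx": 0, "ry": 0, "rz": 0, "grip": 3.5},
    {"dx": 0, "dy": 0, "dz": 0, "rx": 0, "ry": 0, "rz": 0, "grip": 3.5},
  ],
)

```text
time: 41.8
position: [597.0, -105.5, 50.9]
tool_rot: [2.182, 2.26, 0.0]
wrist_force: [0.5, -0.6, -1.3]
grip_width: 0.58
```

arm_command(
  moves=[
    {"dx": 0, "dy": 0, "dz": 0, "rx": 0, "ry": 0, "rz": 0, "grip": 6.6},
    {"dx": 0, "dy": 0, "dz": 0, "rx": 0, "ry": 0, "rz": 0, "grip": 6.6},
    {"dx": 0, "dy": 0, "dz": 0, "rx": 0, "ry": 0, "rz": 0, "grip": 6.6},
    {"dx": 0, "dy": 0, "dz": 4, "rx": 0, "ry": 0, "rz": 0, "grip": 6.6},
    {"dx": 0, "dy": 0, "dz": 4.5, "rx": 0, "ry": 0, "rz": 0, "grip": 6.6},
    {"dx": 0, "dy": 0, "dz": 4.5, "rx": 0, "ry": 0, "rz": 0, "grip": 6.6},
    {"dx": 0, "dy": 0, "dz": 4.5, "rx": 0, "ry": 0, "rz": 0, "grip": 6.6},
    {"dx": 0, "dy": 0, "dz": 4.5, "rx": 0, "ry": 0, "rz": 0, "grip": 6.6},
  ],
)

```text
time: 42.6
position: [596.4, -106.0, 273.2]
tool_rot: [2.183, 2.258, 0.001]
wrist_force: [1.1, -0.2, 0.5]
grip_width: 0.774
```

arm_command(
  moves=[
    {"dx": -0.4, "dy": 4.2, "dz": 0, "rx": 0, "ry": 0, "rz": 0.105, "grip": 6.5},
    {"dx": -0.4, "dy": 4.2, "dz": 0, "rx": 0, "ry": 0, "rz": 0.105, "grip": 6.5},
    {"dx": -0.4, "dy": 4.2, "dz": 0, "rx": 0, "ry": 0, "rz": 0.105, "grip": 6.5},
    {"dx": -0.4, "dy": 4.2, "dz": 0, "rx": 0, "ry": 0, "rz": 0.1, "grip": 6.5},
    {"dx": -0.4, "dy": 4.2, "dz": 0, "rx": 0, "ry": 0, "rz": 0.1, "grip": 6.5},
    {"dx": -0.4, "dy": 4.2, "dz": 0, "rx": 0.086, "ry": 0.052, "rz": 0, "grip": 6.5},
    {"dx": -0.4, "dy": 4.2, "dz": 0, "rx": 0.086, "ry": 0.052, "rz": 0, "grip": 6.5},
    {"dx": -0.4, "dy": 4.2, "dz": 0, "rx": 0.086, "ry": 0.052, "rz": 0, "grip": 6.5},
  ],
)

```text
time: 43.4
position: [564.4, 231.9, 271.7]
tool_rot: [-1.402, -2.503, -0.219]
wrist_force: [-0.4, 0.8, -0.7]
grip_width: 0.766
```

arm_command(
  moves=[
    {"dx": -0.2, "dy": 3.5, "dz": 0, "rx": 0, "ry": 0, "rz": 0, "grip": 6.5},
    {"dx": 0, "dy": 0, "dz": 0, "rx": 0, "ry": 0, "rz": 0, "grip": 6.5},
  ],
)

```text
time: 43.6
position: [562.1, 268.0, 270.8]
tool_rot: [-1.4, -2.506, -0.216]
wrist_force: [-0.1, 0.3, 0.1]
grip_width: 0.767
```

Run:
```python
from h import *
st(); f,P,K,T=cam("wrist"); save(f,"w16.png"); peps(f,P); tt=T[:3,3]; print('cam',tt.round(),'spin y',(tt[:2]-C)@SY)
f,P,K,T=cam("top"); peps(f,P,hmax=0)
m=np.abs(P[...,0]-597)<50
f,P,K,T=cam("scene"); hsv=cv2.cvtColor(f,cv2.COLOR_RGB2HSV); k=(hsv[...,0]<32)&(hsv[...,1]>170)&(np.hypot(P[...,0]-597,P[...,1]+106)<60)&(P[...,2]>20); print('yellow in tray',k.sum(),P[k].mean(0).round(),P[k].max(0).round(),P[k].min(0).round())
```

```text
t 43.6 pos [562.1 268.  270.8] tooly deg 31.6 z [-0.154  0.255 -0.955] F [-0.1  0.3  0.1] grip 65.5 q [ 0.26  0.49  1.41  0.3   1.34 -0.38]
pix [322. 214.] 1418 hue 11.0 ctr 561 282 wh 46 46 ang 31.2 ztop 95
pix [ 74. 289.] 3084 hue 18.0 ctr 353 42 wh 58 65 ang 41.1 ztop 79
cam [541. 302. 416.] spin y 76.62672377238873
pix [464. 141.] 380 hue 24.0 ctr 666 -592 wh 80 74 ang 52.4 ztop 124
pix [521. 147.] 392 hue 18.0 ctr 645 -790 wh 78 76 ang 56.1 ztop 125
pix [281. 230.] 316 hue 21.0 ctr 354 41 wh 65 64 ang 41.2 ztop 84
pix [387. 281.] 341 hue 21.0 ctr 183 -331 wh 65 64 ang 4.8 ztop 83
pix [ 83. 347.] 2307 hue 16.0 ctr -45 703 wh 235 236 ang 26.0 ztop 87
yellow in tray 368 [604. -98.  53.] [623. -80.  78.] [ 574. -128.   20.]
```

arm_command(
  moves=[
    {"dx": 0, "dy": 0.6, "dz": -4, "rx": 0, "ry": 0, "rz": 0, "grip": 6.5},
    {"dx": 0, "dy": 0.6, "dz": -4, "rx": 0, "ry": 0, "rz": 0, "grip": 6.5},
    {"dx": 0, "dy": 0, "dz": -3.5, "rx": 0, "ry": 0, "rz": 0, "grip": 6.5},
    {"dx": 0, "dy": 0, "dz": -3, "rx": 0, "ry": 0, "rz": 0, "grip": 6.5},
    {"dx": 0, "dy": 0, "dz": -2.5, "rx": 0, "ry": 0, "rz": 0, "grip": 6.5},
    {"dx": 0, "dy": 0, "dz": -2, "rx": 0, "ry": 0, "rz": 0, "grip": 6.5},
    {"dx": 0, "dy": 0, "dz": 0, "rx": 0, "ry": 0, "rz": 0, "grip": 6.5},
  ],
)

```text
time: 44.45
position: [561.7, 275.5, 78.4]
tool_rot: [-1.405, -2.502, -0.211]
wrist_force: [0.6, -1.1, 0.6]
grip_width: 0.761
```

arm_command(
  moves=[
    {"dx": 0, "dy": 0, "dz": 0, "rx": 0, "ry": 0, "rz": 0, "grip": 3.5},
    {"dx": 0, "dy": 0, "dz": 0, "rx": 0, "ry": 0, "rz": 0, "grip": 3.5},
    {"dx": 0, "dy": 0, "dz": 0, "rx": 0, "ry": 0, "rz": 0, "grip": 3.5},
    {"dx": 0, "dy": 0, "dz": 0, "rx": 0, "ry": 0, "rz": 0, "grip": 3.5},
  ],
)

```text
time: 44.85
position: [563.3, 277.1, 81.8]
tool_rot: [-1.404, -2.506, -0.217]
wrist_force: [0.0, -1.2, 4.9]
grip_width: 0.581
```

Run:
```python
from h import *
st()
```

```text
t 44.85 pos [563.3 277.1  81.8] tooly deg 31.4 z [-0.152  0.255 -0.955] F [ 0.  -1.2  4.9] grip 49.6 q [ 0.27  0.72  1.53  0.35  1.   -0.48]
```

arm_command(
  moves=[
    {"dx": 0, "dy": 0, "dz": 2, "rx": 0, "ry": 0, "rz": 0, "grip": 3.5},
    {"dx": 0, "dy": 0, "dz": 4, "rx": 0, "ry": 0, "rz": 0, "grip": 3.5},
    {"dx": 0, "dy": 0, "dz": 4.5, "rx": 0, "ry": 0, "rz": 0, "grip": 3.5},
    {"dx": 0, "dy": 0, "dz": 4.5, "rx": 0, "ry": 0, "rz": 0, "grip": 3.5},
    {"dx": 0, "dy": 0, "dz": 4.5, "rx": 0, "ry": 0, "rz": 0, "grip": 3.5},
    {"dx": 0, "dy": -4.3, "dz": 0.5, "rx": 0, "ry": 0, "rz": 0, "grip": 3.5},
    {"dx": 0, "dy": -4.3, "dz": 0.5, "rx": 0, "ry": 0, "rz": 0, "grip": 3.5},
  ],
)

```text
time: 45.55
position: [562.5, 190.7, 287.3]
tool_rot: [-1.402, -2.508, -0.217]
wrist_force: [1.3, 0.7, -2.3]
grip_width: 0.577
```

arm_command(
  moves=[
    {"dx": -1, "dy": -4.3, "dz": 0, "rx": 0, "ry": 0, "rz": -0.073, "grip": 3.5},
    {"dx": -1, "dy": -4.3, "dz": 0, "rx": 0, "ry": 0, "rz": -0.073, "grip": 3.5},
    {"dx": -1, "dy": -4.3, "dz": 0, "rx": 0, "ry": 0, "rz": -0.073, "grip": 3.5},
    {"dx": -1, "dy": -4.3, "dz": 0, "rx": 0, "ry": 0, "rz": -0.073, "grip": 3.5},
    {"dx": -1, "dy": -4.3, "dz": 0, "rx": 0, "ry": 0, "rz": -0.073, "grip": 3.5},
    {"dx": -1, "dy": -4.3, "dz": 0, "rx": 0, "ry": 0, "rz": -0.073, "grip": 3.5},
    {"dx": -1.3, "dy": -4.3, "dz": 0, "rx": 0, "ry": 0, "rz": -0.073, "grip": 3.5},
    {"dx": 0, "dy": 0, "dz": 0, "rx": 0, "ry": 0, "rz": 0, "grip": 3.5},
  ],
)

```text
time: 46.35
position: [488.4, -113.9, 285.9]
tool_rot: [-2.026, -2.09, -0.308]
wrist_force: [0.8, 0.2, -0.8]
grip_width: 0.575
```

Run:
```python
from h import *
st(); f,P=tray("wrist"); save(f,"w17.png"); peps(f,P)
```

```text
t 46.35 pos [ 488.4 -113.9  285.9] tooly deg 1.8 z [-0.008  0.296 -0.955] F [ 0.8  0.2 -0.8] grip 49.1 q [-0.45  0.28  1.68  0.27  1.33 -0.57]
wrist tray ((542.9784545898438, -109.15882110595703), (232.5860595703125, 166.89736938476562), 2.418415069580078) 6331 [ 423. -189.    3.] [662. -22.  23.]
pix [212.  97.] 2172 hue 18.0 ctr 352 37 wh 63 62 ang 41.4 ztop 79
pix [399. 216.] 1133 hue 19.0 ctr 596 -107 wh 46 47 ang 2.5 ztop 65
pix [317. 259.] 8011 hue 9.0 ctr 489 -108 wh 48 47 ang 1.8 ztop 299
pix [ 64. 371.] 1341 hue 18.0 ctr 289 -235 wh 349 35 ang 34.3 ztop 80
```

View pics/w17.png

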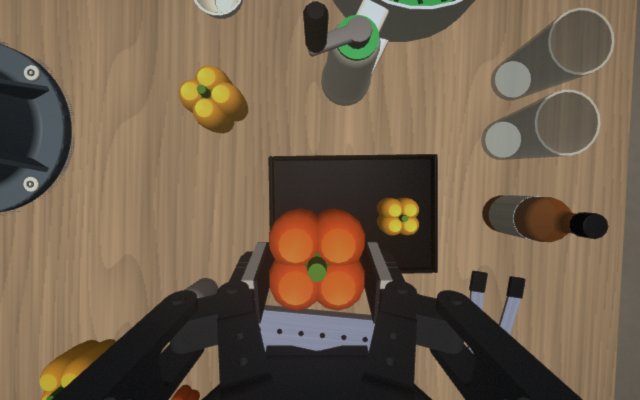

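arm_command(
  moves=[
    {"dx": 0, "dy": 0, "dz": -4.5, "rx": 0, "ry": 0, "rz": 0, "grip": 3.5},
    {"dx": 0, "dy": 0, "dz": -4.5, "rx": 0, "ry": 0, "rz": 0, "grip": 3.5},
    {"dx": 0, "dy": 0, "dz": -4.5, "rx": 0, "ry": 0, "rz": 0, "grip": 3.5},
    {"dx": 0, "dy": 0, "dz": -4, "rx": 0, "ry": 0, "rz": 0, "grip": 3.5},
    {"dx": 0, "dy": 0, "dz": -3, "rx": 0, "ry": 0, "rz": 0, "grip": 3.5},
    {"dx": 0, "dy": 0, "dz": -1.5, "rx": 0, "ry": 0, "rz": 0, "grip": 3.5},
    {"dx": 0, "dy": 0, "dz": -0.9, "rx": 0, "ry": 0, "rz": 0, "grip": 3.5},
    {"dx": 0, "dy": 0, "dz": 0, "rx": 0, "ry": 0, "rz": 0, "grip": 3.5},
  ],
)

```text
time: 47.2
position: [490.0, -109.6, 56.6]
tool_rot: [-2.017, -2.097, -0.308]
wrist_force: [0.3, 0.1, -1.5]
grip_width: 0.578
```

Run:
```python
from h import *
st()
```

```text
t 47.2 pos [ 490.  -109.6   56.6] tooly deg 2.2 z [-0.01   0.297 -0.955] F [ 0.3  0.1 -1.5] grip 49.4 q [-0.44  0.61  1.85  0.36  0.86 -0.74]
```

arm_command(
  moves=[
    {"dx": 0, "dy": 0, "dz": -0.4, "rx": 0, "ry": 0, "rz": 0, "grip": 3.5},
    {"dx": 0, "dy": 0, "dz": 0, "rx": 0, "ry": 0, "rz": 0, "grip": 6.6},
    {"dx": 0, "dy": 0, "dz": 0, "rx": 0, "ry": 0, "rz": 0, "grip": 6.6},
    {"dx": 0, "dy": 0, "dz": 0, "rx": 0, "ry": 0, "rz": 0, "grip": 6.6},
    {"dx": 0, "dy": 0, "dz": 4, "rx": 0, "ry": 0, "rz": 0, "grip": 6.6},
    {"dx": 0, "dy": 0, "dz": 4.5, "rx": 0, "ry": 0, "rz": 0, "grip": 6.6},
    {"dx": 0, "dy": 0, "dz": 4.5, "rx": 0, "ry": 0, "rz": 0, "grip": 6.6},
    {"dx": 0, "dy": 0, "dz": 4.5, "rx": 0, "ry": 0, "rz": 0, "grip": 6.6},
  ],
)

```text
time: 48.0
position: [489.4, -109.9, 229.8]
tool_rot: [-2.018, -2.096, -0.308]
wrist_force: [0.2, 0.2, 0.8]
grip_width: 0.771
```

arm_command(
  moves=[
    {"dx": 0, "dy": 0, "dz": 4.5, "rx": 0, "ry": 0, "rz": 0, "grip": 6.6},
    {"dx": -2, "dy": -4, "dz": 0, "rx": 0, "ry": 0, "rz": 0, "grip": 6.6},
    {"dx": -2, "dy": -4, "dz": 0, "rx": 0, "ry": 0, "rz": 0, "grip": 6.6},
    {"dx": -2, "dy": -4, "dz": 0, "rx": 0, "ry": 0, "rz": 0, "grip": 6.6},
    {"dx": -2, "dy": -4, "dz": 0, "rx": 0, "ry": 0, "rz": 0, "grip": 6.6},
    {"dx": -2, "dy": -4, "dz": 0, "rx": 0, "ry": 0, "rz": 0, "grip": 6.6},
    {"dx": 0, "dy": 0, "dz": 0, "rx": 0, "ry": 0, "rz": 0, "grip": 6.6},
  ],
)

```text
time: 48.7
position: [387.8, -313.6, 272.7]
tool_rot: [-2.023, -2.093, -0.307]
wrist_force: [-0.3, 0.8, -0.2]
grip_width: 0.773
```

Run:
```python
from h import *
st(); tray("top"); f,P=tray("scene"); save(f,"scene5.png"); peps(f,P)
hsv=cv2.cvtColor(f,cv2.COLOR_RGB2HSV)
for n,c in(("yellow",(597,-106)),("orange",(489,-110))):
    k=(hsv[...,0]<32)&(hsv[...,1]>170)&(np.hypot(P[...,0]-c[0],P[...,1]-c[1])<55)&(P[...,2]>15); print(n,k.sum(),P[k].mean(0).round(),P[k].max(0).round(),P[k].min(0).round())
d=P[...,:2]-C; x=d@SX;y=d@SY;z=P[...,2]
k=(abs(x)<18)&(y>140)&(y<230)&(z>290)&(z<365)&(f.min(2)>130); print('bar',k.sum(),np.percentile(y[k],[5,50,95]).round(),np.percentile(z[k],[50,95]).round())
```

```text
t 48.7 pos [ 387.8 -313.6  272.7] tooly deg 1.9 z [-0.009  0.296 -0.955] F [-0.3  0.8 -0.2] grip 66.0 q [-0.87  0.34  1.64  0.19  1.41 -0.95]
top tray ((544.3355102539062, -106.13667297363281), (235.7278289794922, 163.3033447265625), 2.364596128463745) 2399 [ 424. -190.   -9.] [665. -22.  28.]
scene tray ((542.1456909179688, -105.9308090209961), (240.6366729736328, 170.5486297607422), 2.5597400665283203) 3167 [ 419. -194.   -3.] [664. -17.  26.]
pix [326. 131.] 446 hue 19.0 ctr 182 -328 wh 63 63 ang 6.0 ztop 82
pix [123. 132.] 361 hue 18.0 ctr 644 -787 wh 83 72 ang 53.1 ztop 123
pix [158. 163.] 404 hue 23.0 ctr 666 -587 wh 75 72 ang 54.1 ztop 123
pix [389. 214.] 550 hue 20.0 ctr 353 42 wh 61 62 ang 46.4 ztop 81
pix [320. 219.] 301 hue 10.0 ctr 493 -103 wh 47 47 ang 2.9 ztop 68
pix [295. 243.] 334 hue 20.0 ctr 600 -103 wh 47 47 ang 4.4 ztop 67
yellow 376 [604. -98.  53.] [624. -79.  74.] [ 575. -127.   16.]
orange 349 [499. -97.  52.] [517. -77.  75.] [ 469. -127.   16.]
bar 73 [190. 194. 199.] [341. 342.]
```

View pics/scene5.png

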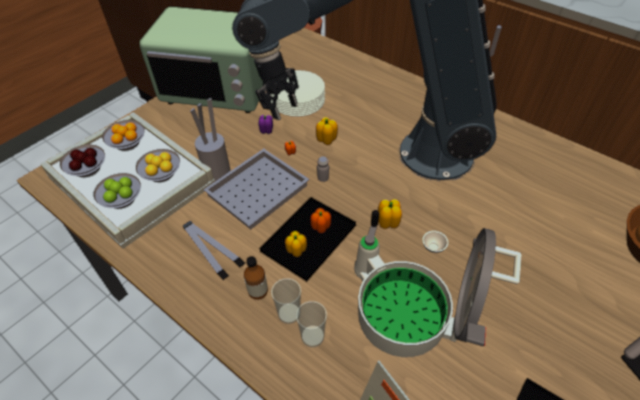

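```bash
python3 -c "
from h import *
print(r.finish_job()); st()"
```

```text
the job is handed in; nothing more can be done
None
the job is handed in; nothing more can be done
```

The peppers have been spun and set side by side in the serving tray, the lid is left open, and I handed the job in at about 49 s of robot time. The hand-in reports no verdict, so this rests on my own checks.

**What was done**
- **Load:** I moved the small yellow pepper and the larger orange one from the drain pan to the basket. They were the only two that belonged to the job.
- **Lock:** I shut the lid and turned the ring until it hit its stop. The ears measured about 0.6 rad.
- **Crank:** I cranked clockwise for four full turns plus about a tenth. The gripper held the crank grip throughout, and the ears were still at the locked mark afterwards.
- **Open:** I turned the ring back to about 0 and opened the lid to about 1.6 rad, just short of its 1.66 stop.
- **Serve:** I set both peppers upright in the black tray, about 107 mm apart.

**Last checks**
- **Tray:** the scene camera showed both peppers standing in the tray, which had not moved. The tray centre is near (542, -106), yellow near (600, -103) and orange near (493, -103), all in mm.
- **Lid:** the lid bar's position confirmed about 1.6 rad.
- **Other objects:** in the final picture, the glasses, dish, shaker, bottle and tongs looked to be where they started. I did not measure them.
- **Contact:** the robot was clear of everything.

**What disagreed or went wrong**
- **Camera offset:** the cameras differed from each other by 2–6 mm, so I used the wrist camera for grasps.
- **Refused calls:** the first move call, and one repeat of it, were refused because every field of a row has to be given; nothing moved.
- **Lid force:** pressing the lid shut peaked at about 42 N on the wrist. That is well under the 120 N wrist limit. It is also over the 40 N figure for the arm or gripper's body, but that load was on the fingers holding the lid bar.

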